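# Draw the bolt of the caged stock case with the hooked rod

## Task

The bolt on the stock case sits too deep under its wire hood for a hand, so take the hooked rod from its wooden rest, reach in through the open front, hook the bolt's red pull and draw it out until it comes up against its stop, then keep pulling steadily with about 15 N (never over 20) for a second. Unhook, leaving the bolt drawn, and lay the rod back in its rest as you found it. Keep the hand off the case, and leave the other things on the bench where they are.

Things in the scene. Friction and masses are not known exactly. Their poses are not given: they have to be found in the camera images.
- case: Fixed black case, aluminium lid, 240 deep (x), 200 wide (y), lid top 70 above the table. A wire hood of the same outline stands on it: roof 160 above the table (underside 157), wires at the sides and back, fully open at the front (-x, towards the robot). Origin: centre of the underside; x from the open front to the back, z up. Placed and turned anew each time.
- bolt: Steel bolt sliding along the case's x on the lid: flat bar with a red pull at its front end. Origin: on the lid, under the middle of the pull's plate; axes as the case's. It slides with about 5 N of friction and stays where it is left. Its stop is set differently each time and cannot be seen: it comes 28 to 40 of travel from the start and hardly yields, so feel for it.
- pull (a point): Top edge of the bolt's red upright plate, mid-width of its back (+x) face, 28 above the lid. Plate 36 wide, 6 thick, down to the lid. Two cheeks (28 clear between) run 16 back from the plate, as high as it. Between them lies the bar, 20 wide, top 10 above the lid. The hook goes down behind the plate, over the bar. The bolt is clear of its keeper when this point is 28 in front (-x) of the case's origin.
- rod: Loose hooked rod, about 160 g, 8 mm round steel, orange handle 66 long, 22 wide, 24 high. Origin: centre of the handle; x along the rod to the hook, z up as it lies in the rest. A straight tail runs back to x -89. In front the steel cranks up (x 45 to 62) to an axis 22 higher, runs on to x 205 and bends down into the hook. So the hook pulls about level with the handle.
- hook_tip (a point): Lowest point of the hook: at x 200, z -8 in the rod's frame, 30 below the axis of the rod's front part. The hook's shank is 8 thick and leans back a little: its bend is at x 205.
- rest: Fixed wooden rest: plank 250 by 70 by 14 with two V cradles (12 thick) at x -58 (low) and x +110 (higher). Origin on the table; x along the rod lying in it. The rod lies in both Vs, its origin 50 above the table and over the rest's origin to within 4 lengthwise, hook at +x and hanging down. Stands left or right of the case.
- vise: Fixed fly-tying vise: black base 140 by 100, post and head up to 190 high. Stands on the side of the case where the rest is not. Origin: centre of the underside.
- spool_red: Loose red thread spool, 34 across, 36 high. Origin: centre of the underside.
- spool_blue: Loose blue thread spool, 34 across, 36 high. Origin: centre of the underside.
- spool_green: Loose green thread spool, 34 across, 36 high. Origin: centre of the underside.
- varnish: Loose amber varnish bottle, 32 across, 65 high. Origin: centre of the underside.
- cup: Loose yellow cup, 72 across, 90 high. Origin: centre of the underside.
- bodkin: Loose screwdriver-like bodkin lying flat, 140 long. Origin near its middle, on the table.

How it is judged:
On the way, in this order (a step that is already met when the one before it is completed fails the run):
1. the rod is lifted clear of its rest (z of rod in the frame of rest above 0.09 m), for 0.1 s.
2. the bolt is drawn out (its pull 28 mm or more in front of the case's middle), stands still against its stop, and the hook pulls on it with over 10 N (x of pull in the frame of case below -0.028 m and linear speed of bolt below 0.006 m/s and contact force between rod and bolt above 10 N), for 0.5 s.
At the end, for the whole second after the job is handed in: The bolt is still drawn clear of its keeper (its pull 28 mm or more in front of the middle of the case); the rod lies at rest and let go in both cradles of its rest, hook to the same end and hanging down, within 20 mm lengthwise, 6 mm sideways and 7 mm in height of its place (x of pull in the frame of case below -0.028 m and x of rod in the frame of rest between -0.02 and 0.02 m and y of rod in the frame of rest between -0.006 and 0.006 m and z of rod in the frame of rest between 0.043 and 0.057 m and x of hook_tip in the frame of rest above 0.15 m and z of hook_tip in the frame of rest below 0.055 m and contact force between rod and the fingers below 0.1 N and linear speed of rod below 0.02 m/s); the robot touches nothing.
It fails at once if the rod presses on the bolt or the case with more than 22 N (contact force between rod and case above 22 N).
It fails at once if the fingers or the arm push the case or the bolt (over 3 N) (contact force between any of the fingers, the arm and case above 3 N).
It fails at once if a bystander is moved more than 20 mm (distance of any of spool_red, spool_blue, spool_green, varnish, cup, bodkin from where it was at the start of the episode above 0.02 m).
It also fails if it takes over 72 s, if anything falls off the work surface, if the arm or the gripper's body presses on something with over 40 N, if the wrist force passes 120 N, or if a joint passes its speed limit or range.

## Robot

A 6-joint arm with a two-finger parallel gripper is mounted at the origin on the work surface. World frame = base frame: x ahead of the robot, y to its left, z up, the work surface at z = 0. Lengths are in m, angles in rad, forces in N, time in s.
With the tool pointing down it reaches from about 0.35 to 0.85 m from the base axis. Payload 8.1 kg.
Tool frame: the origin (TCP) lies midway between the tips of the shut fingers; the grasp point (between the pads) lies behind it (arm.grip_point_offset is the x of the grasp point in the tool frame, in m); x points along the fingers, z is the direction in which the jaws open and shut, and the axes are right-handed (so a half turn about x gives the same grasp; the last joint's range is limited). The gripper opens to 85 mm and grips with 20 to 120 N. Pads are 22 mm wide; open, the fingers measure 114 mm over their backs; the gripper's body (76 mm by 85 mm) begins 54 mm behind the grasp point. The pads swing forward as they close: fully open they stand 13 mm farther back than shut.
Start: joints at [-0.085, 0.13, 1.488, -0, 1.523, -0.085], TCP at [0.6, 0, 0.231] pointing down, gripper open.
Joint ranges: [-2.96, 2.96], [-0.89, 2.26], [0.02, 2.5], [-1.34, 4.48], [0, 2.73], [-2.66, 2.66]. Speed limits (rad/s): [2.39, 2.39, 2.79, 3.14, 3.14, 3.14].

## Interface

Orientations are given as [roll, pitch, yaw] about the fixed x, y, z axes, in that order (R = Rz(yaw) Ry(pitch) Rx(roll)).
In Python, from workcell import arm gives the robot as it stands. The module is installed in compiled form; this text tells all that it offers.
- The arm moves only by the tool carry_out, never from a script. Its argument "motion" is a list of rows, each a list of 3 entries, a list of its own where there are three numbers: the turn, a rotation vector about the tool's x, y, z in degrees, then the shift along the tool's x, y, z in cm, then the finger opening in cm, from 0 to 8.54. A call has 1 to 8 rows; each row shifts and turns the pose as measured when the row begins, along the tool's axes as they then stand; what a row does not reach is not made up. A row lasts 1/10 s, in which the tool goes at most 50 mm and 8.59 degrees, less where a joint would pass 70% of its speed; a pose out of reach is approached as far as the arm can. A call with a gripper value outside its range is refused whole. The fingers move at their own pace and stop on an object; "squeeze" is the grip in N (left out, the last holds). Time passes only in rows, so rows that do not move let the fingers close. It gives the time, the measured TCP pose, the force and the opening at its end, in the units of the state.
- arm.sense(): the state, without advancing time (a new reading comes with each control period).
- arm.grab_frame(name): name is "scene" or "side" or "wrist"; returns a dict with "color" (400x640x3 uint8, red, green, blue), "camera_matrix" (3x3 intrinsics, pixels), "cam_to_world" (4x4, takes a point from camera to world coordinates). Camera axes: x right, y up, looking along -z (the intrinsics and any distortion apply to the point x, -y, -z); pixel columns grow to the right and rows downward; lengths in m; the calibration is good to about 2 mm. A picture is of the moment at which its call begins. There is no depth.
- arm.close_job(): hands the job in, once; it reports no verdict.
The state is a dict: "clock": time; "joints": joint angles; "qvel": joint speeds; "tau": joint torques, N m; "position": TCP position; "orientation": TCP orientation; "ft_force": force on the tool from outside, world axes, zero at the start; "torque": the same for the moment, N m; "finger_gap": finger opening in m.
Only numpy, scipy, OpenCV 4.12 (cv2) and the standard library are available. Lean on these libraries where they do the work, as an engineer would, in place of code of your own. Each camera call takes 0.05 s, during which the arm holds its last target.

## Working session

There is one attempt and no reset: what is moved stays moved. The work goes in short steps, Python scripts to look and compute and a tool call to move; the robot and the scene stay as the last step left them, time stands still between calls to the robot, and variables do not carry over. Pictures are saved under pics/ and viewed, and the job is handed in when it is done.

Besides the shell and the picture viewer there is one more tool, called after "Request:" as a command line: name --argument value ..., lists and objects as JSON in quotes. carry_out: Moves the arm, as the interface text tells. Its arguments: {"type":"object","properties":{"motion":{"type":"array"},"squeeze":{"type":"number"}},"required":["motion"]}

```bash
mkdir -p pics; ls; python3 - <<'E'
from workcell import arm
import cv2, json
print(arm.sense(), arm.grip_point_offset)
for n in ["scene","side","wrist"]:
    f=arm.grab_frame(n)
    cv2.imwrite(f"pics/a_{n}.png",f["color"][:,:,::-1])
    print(n,f["camera_matrix"].tolist(),f["cam_to_world"].round(4).tolist(), [k for k in f])
E
```

```text
pics
{'clock': 0.0, 'joints': array([-8.53676186e-02,  1.31172701e-01,  1.48929861e+00,  1.77596022e-05,
        1.52301438e+00, -8.53957403e-02]), 'qvel': array([ 0.00203763, -0.00197644,  0.00083733, -0.00043776, -0.00214501,
        0.00135737]), 'tau': array([-1.90700346e-03, -5.69404185e+01, -5.00557995e+01, -2.19391650e-04,
        1.44415747e-02,  7.24149572e-05]), 'position': array([5.99436312e-01, 9.65039884e-05, 2.30226941e-01]), 'orientation': array([3.04682722, 1.56890321, 3.04685448]), 'ft_force': array([-0.16139757, -0.42477171, -0.52961303]), 'torque': array([-0.00675419,  0.00838627, -0.02367179]), 'finger_gap': 0.0854566882794531} -0.0187
scene [[440.6019151263736, 0.0, 315.7680334295483], [0.0, 440.6019151263736, 201.44284809910857], [0.0, 0.0, 1.0]] [[0.838, -0.4191, 0.3494, 1.0265], [0.5455, 0.6588, -0.5181, -0.7086], [-0.013, 0.6248, 0.7807, 1.1617], [0.0, 0.0, 0.0, 1.0]] ['color', 'camera_matrix', 'cam_to_world']
side [[408.9900503046483, 0.0, 319.39038578030744], [0.0, 408.9900503046483, 202.4226522296755], [0.0, 0.0, 1.0]] [[0.9407, 0.2358, -0.2439, 0.289], [-0.339, 0.6772, -0.6531, -0.7073], [0.0112, 0.697, 0.717, 0.8813], [0.0, 0.0, 0.0, 1.0]] ['color', 'camera_matrix', 'cam_to_world']
wrist [[322.6599873091778, 0.0, 316.85370440964164], [0.0, 322.6599873091778, 197.24260109253416], [0.0, 0.0, 1.0]] [[1.0, -0.0009, 0.0012, 0.5986], [0.0005, 0.9511, 0.3088, 0.0794], [-0.0015, -0.3088, 0.9511, 0.372], [0.0, 0.0, 0.0, 1.0]] ['color', 'camera_matrix', 'cam_to_world']
```

View pics/a_scene.png

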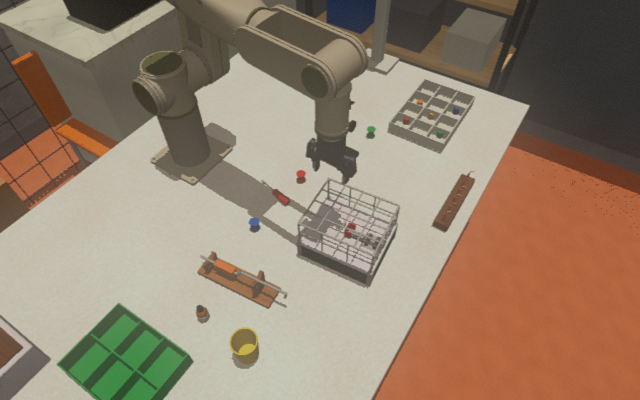

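View pics/a_side.png

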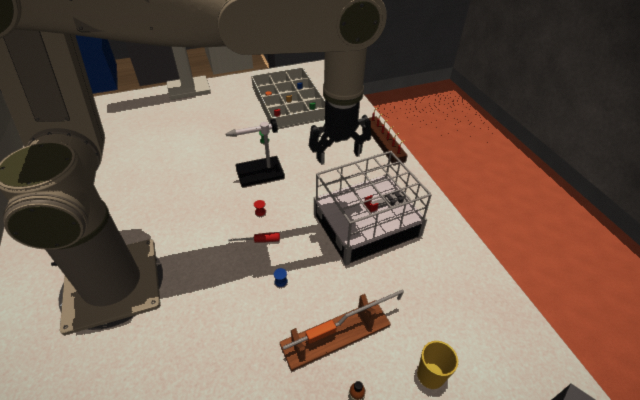

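View pics/a_wrist.png

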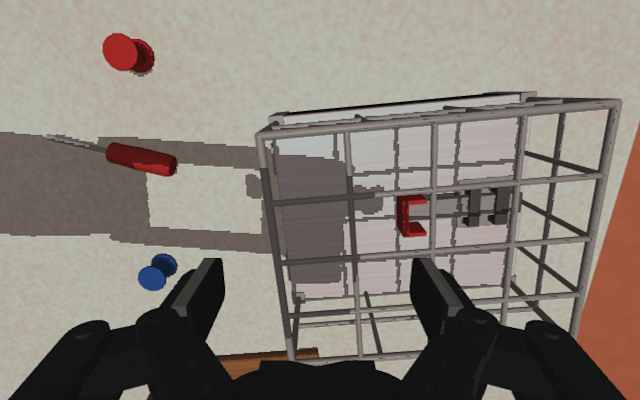

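```bash
python3 - <<'E'
import cv2
a=cv2.imread("pics/a_scene.png");b=cv2.imread("pics/a_side.png")
cv2.imwrite("pics/b1.png",cv2.resize(a[230:330,180:310],None,fx=6,fy=6,interpolation=cv2.INTER_CUBIC))
cv2.imwrite("pics/b2.png",cv2.resize(b[270:380,270:420],None,fx=5.3,fy=5.3,interpolation=cv2.INTER_CUBIC))
cv2.imwrite("pics/b3.png",cv2.resize(a[170:290,285:415],None,fx=5,fy=5,interpolation=cv2.INTER_CUBIC))
cv2.imwrite("pics/b4.png",cv2.resize(b[145:265,305:440],None,fx=5,fy=5,interpolation=cv2.INTER_CUBIC))
E
```

```text
(no output)
```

View pics/b1.png

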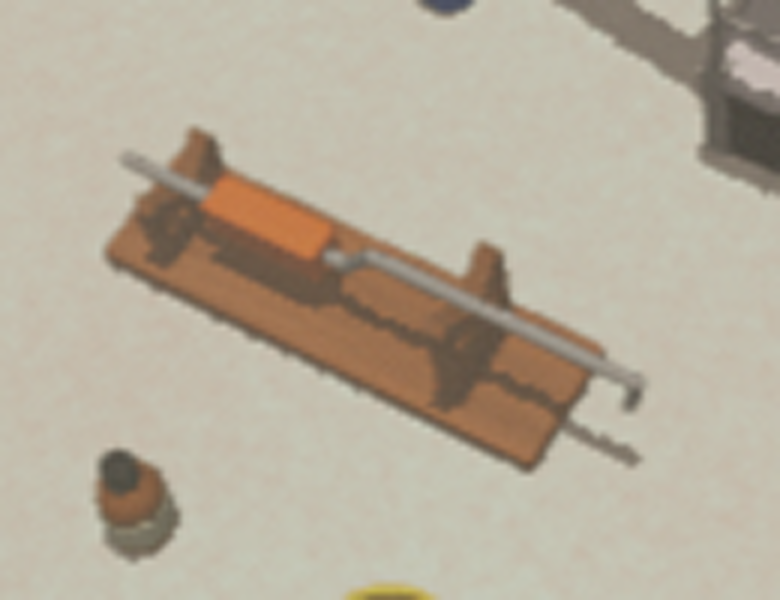

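View pics/b2.png

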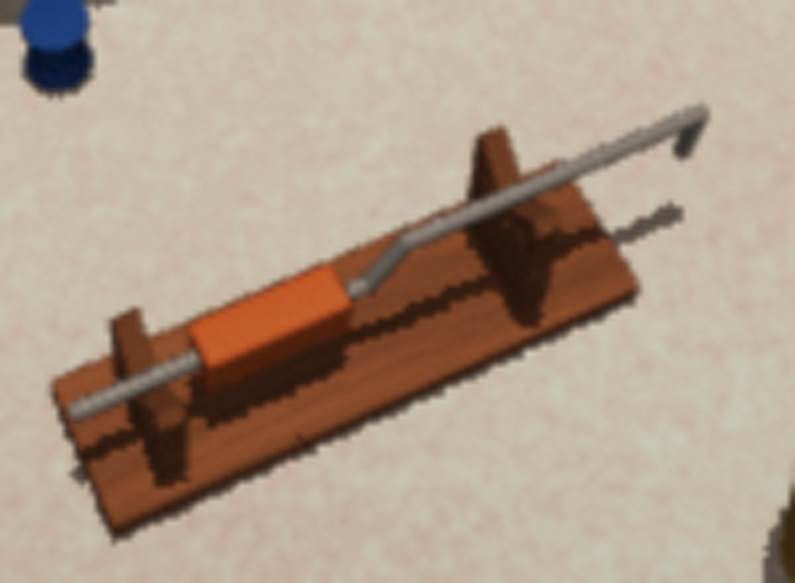

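View pics/b3.png

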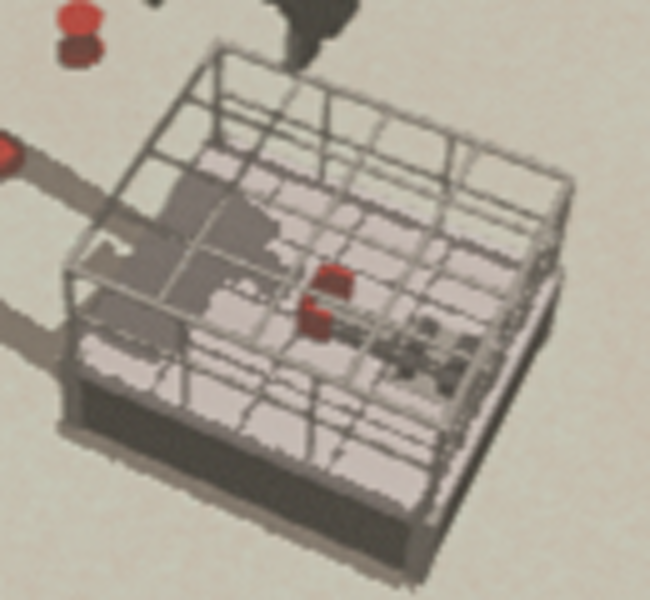

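View pics/b4.png

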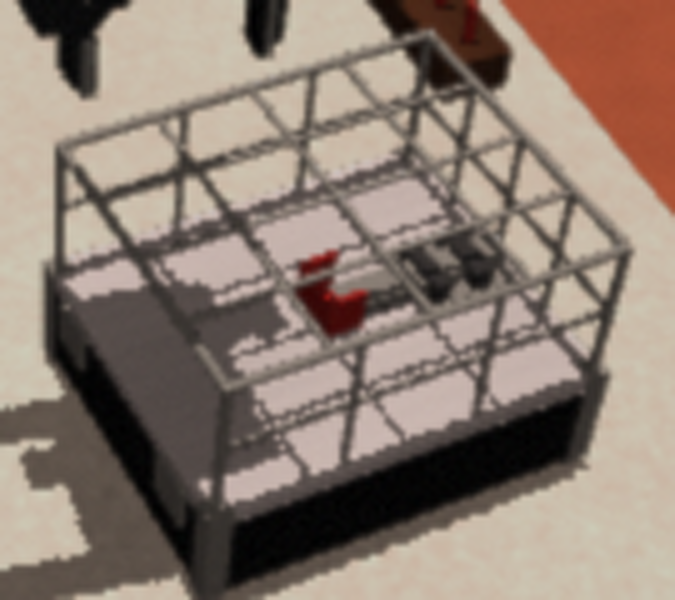

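```bash
cat > h.py <<'E'
import numpy as np
K={'scene':np.array([[440.602,0,315.768],[0,440.602,201.443],[0,0,1]]),'side':np.array([[408.99,0,319.39],[0,408.99,202.4227],[0,0,1]]),'wrist':np.array([[322.66,0,316.8537],[0,322.66,197.2426],[0,0,1]])}
T={'scene':np.array([[0.838,-0.4191,0.3494,1.0265],[0.5455,0.6588,-0.5181,-0.7086],[-0.013,0.6248,0.7807,1.1617]]),
'side':np.array([[0.9407,0.2358,-0.2439,0.289],[-0.339,0.6772,-0.6531,-0.7073],[0.0112,0.697,0.717,0.8813]]),
'wrist':np.array([[1.0,-0.0009,0.0012,0.5986],[0.0005,0.9511,0.3088,0.0794],[-0.0015,-0.3088,0.9511,0.372]])}
def ray(c,uv,Tm=None):
    k=K[c];t=T[c] if Tm is None else Tm
    d=np.array([(uv[0]-k[0,2])/k[0,0],-(uv[1]-k[1,2])/k[1,1],-1.])
    d=t[:3,:3]@d;return t[:3,3],d/np.linalg.norm(d)
def onz(c,uv,z,Tm=None):
    o,d=ray(c,uv,Tm);return o+d*(z-o[2])/d[2]
def tri(*obs):
    A=np.zeros((3,3));b=np.zeros(3);R=[]
    for c,uv in obs:
        o,d=ray(c,uv);P=np.eye(3)-np.outer(d,d);A+=P;b+=P@o;R.append((o,P))
    p=np.linalg.solve(A,b);return p,max(np.linalg.norm(P@(p-o)) for o,P in R)
s1=lambda u,v:('scene',(180+(u+.5)/6-.5,230+(v+.5)/6-.5))
s3=lambda u,v:('scene',(285+(u+.5)/5-.5,170+(v+.5)/5-.5))
d2=lambda u,v:('side',(270+(u+.5)/5.3-.5,270+(v+.5)/5.3-.5))
d4=lambda u,v:('side',(305+(u+.5)/5-.5,145+(v+.5)/5-.5))
E
python3 - <<'E'
from h import *
np.set_printoptions(precision=4,suppress=True)
P={}
for n,a,b in [('tail',s1(127,158),d2(72,411)),('bend',s1(637,381),d2(703,110)),('tip',s1(632,402),d2(683,150))]:
    P[n]=tri(a,b);print(n,*P[n])
v=P['bend'][0]-P['tail'][0];print('yaw',np.degrees(np.arctan2(v[1],v[0])),np.linalg.norm(v[:2]))
print('plank corners z14')
for q in [(107,248),(530,465),(603,350)]: print(onz(*s1(*q),.014))
for q in [(115,530),(637,290),(55,382),(565,163)]: print(onz(*d2(*q),.014))
print('roof')
for n,*o in [('FL',s3(218,45),d4(62,150),('wrist',(262,133))),('BL',s3(572,180),d4(430,37),('wrist',(618,100))),('FR',s3(72,268),d4(222,385)),('BR',s3(448,425),d4(628,247))]:
    print(n,*tri(*o),[onz(*x,.158).round(4)[:2] for x in o])
E
python3 - <<'E'
import cv2
a=cv2.imread("pics/a_wrist.png")
cv2.imwrite("pics/b5.png",cv2.resize(a[160:260,360:520],None,fx=5,fy=5,interpolation=cv2.INTER_CUBIC))
E
```

```text
tail [ 0.3554 -0.326   0.0513] 0.00026234937803660304
bend [ 0.6459 -0.2989  0.0772] 0.00023990035710977765
tip [ 0.6405 -0.299   0.0492] 0.0009878744163930623
yaw 5.325758563441034 0.2917350988709641
plank corners z14
[ 0.3602 -0.3578  0.014 ]
[ 0.6066 -0.3369  0.014 ]
[ 0.6004 -0.2702  0.014 ]
[ 0.3607 -0.3617  0.014 ]
[ 0.6044 -0.338   0.014 ]
[ 0.3552 -0.2941  0.014 ]
[ 0.6017 -0.271   0.014 ]
roof
FL [0.5624 0.0526 0.1572] 0.0023621908165322885 [array([0.5607, 0.0524]), array([0.5638, 0.05  ]), array([0.5624, 0.0541])]
BL [0.79   0.0737 0.1576] 0.002089762386385681 [array([0.7884, 0.0736]), array([0.7911, 0.0717]), array([0.7893, 0.075 ])]
FR [ 0.5797 -0.1321  0.1579] 0.0010733482157119834 [array([ 0.5803, -0.1334]), array([ 0.5797, -0.1309])]
BR [ 0.8078 -0.1136  0.1608] 0.0010561166368621784 [array([ 0.8069, -0.1107]), array([ 0.8097, -0.1126])]
```

View pics/b5.png

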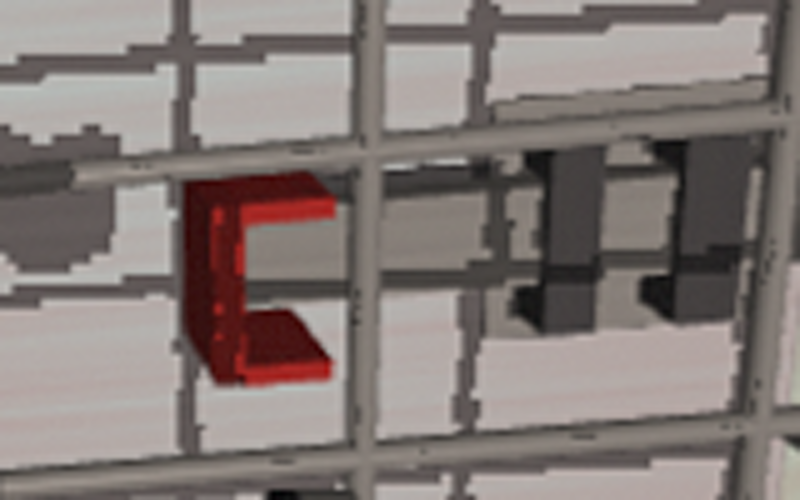

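```bash
python3 - <<'E'
from h import *
np.set_printoptions(precision=4,suppress=True)
w5=lambda u,v:('wrist',(360+(u+.5)/5-.5,160+(v+.5)/5-.5))
for n,q in [('pull',(244,291)),('in+',(245,220)),('in-',(244,360)),('fr+',(213,207)),('fr-',(216,382)),('ce+',(335,197)),('ce-',(331,378))]:
    print(n,onz(*w5(*q),.098))
# roof lines
F=np.array([.5624,.0526]);C=np.array([[.5624,.0526],[.79,.0737],[.5797,-.1321],[.8078,-.1136]]).mean(0)
print('c',C)
E
python3 - <<'E'
import cv2
a=cv2.imread("pics/a_scene.png");b=cv2.imread("pics/a_side.png")
A=cv2.resize(a[212:248,330:370],None,fx=12,fy=12,interpolation=cv2.INTER_NEAREST)
B=cv2.resize(b[185:221,355:385],None,fx=12,fy=12,interpolation=cv2.INTER_NEAREST)
cv2.imwrite("pics/b6.png",cv2.hconcat([A[:432],B[:432]]))
E
```

```text
pull [ 0.6817 -0.0292  0.098 ]
in+ [ 0.6807 -0.0155  0.098 ]
in- [ 0.6829 -0.0429  0.098 ]
fr+ [ 0.6747 -0.013   0.098 ]
fr- [ 0.6781 -0.0473  0.098 ]
ce+ [ 0.6964 -0.0111  0.098 ]
ce- [ 0.6994 -0.0465  0.098 ]
c [ 0.685  -0.0299]
```

View pics/b6.png

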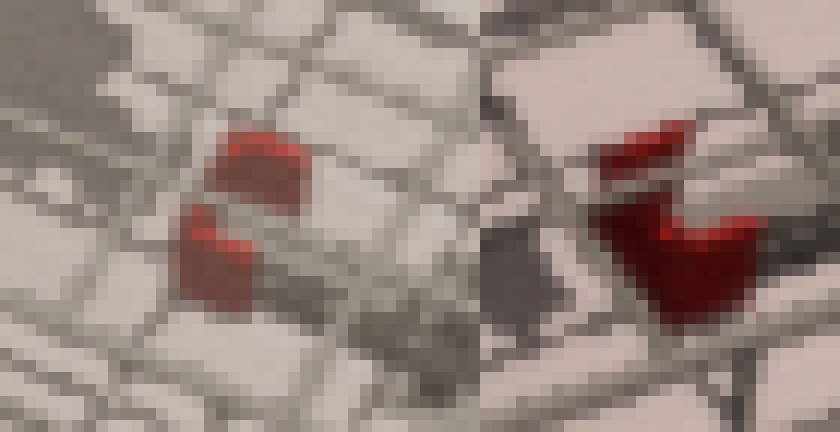

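```bash
cat >> h.py <<'E'
from scipy.spatial.transform import Rotation as Ro
def Rt(rpy): return Ro.from_euler('xyz',rpy).as_matrix()
def Rgoal(yawdeg,s=1,pitch=0):
    # tool x down, tool z = s * (rod y)
    y=np.radians(yawdeg); x=np.array([0,0,-1.]); z=s*np.array([-np.sin(y),np.cos(y),0])
    return np.column_stack([x,np.cross(z,x),z])
def todo(p,rpy,pg,Rg):
    R=Rt(rpy)
    print('shift tool cm',(R.T@(np.array(pg)-p)*100).round(2),'turn deg',np.degrees(Ro.from_matrix(R.T@Rg).as_rotvec()).round(2))
E
python3 - <<'E'
from h import *
np.set_printoptions(precision=4,suppress=True)
print(Rt([3.04682722, 1.56890321, 3.04685448]))
p=[.5994,.0001,.2302];r=[3.04682722, 1.56890321, 3.04685448]
for s in (1,-1): todo(p,r,[.442,-.318,.16],Rgoal(5.2,s))
import cv2
for c,rng in (('scene',((180,300),(230,330))),('side',((270,420),(270,380)))):
    im=cv2.imread(f'pics/a_{c}.png').astype(int)
    B,G,R=im[...,0],im[...,1],im[...,2]
    m=(R>170)&(B<90)&(R-G>70)
    (x0,x1),(y0,y1)=rng
    mm=np.zeros_like(m);mm[y0:y1,x0:x1]=m[y0:y1,x0:x1]
    ys,xs=np.nonzero(mm);print(c,len(xs),xs.mean(),ys.mean(),onz(c,(xs.mean(),ys.mean()),.062))
    for q in cv2.boxPoints(cv2.minAreaRect(np.column_stack([xs,ys]).astype(np.float32))): print(onz(c,q,.062))
E
```

```text
[[-0.0019 -0.      1.    ]
 [ 0.0002  1.      0.    ]
 [-1.      0.0002 -0.0019]]
shift tool cm [  7.04 -31.81 -15.73] turn deg [-95.2   -0.07  -0.1 ]
shift tool cm [  7.04 -31.81 -15.73] turn deg [84.8  -0.1   0.07]
scene 118 224.11016949152543 265.7118644067797 [ 0.4412 -0.3182  0.062 ]
[ 0.4129 -0.3296  0.062 ]
[ 0.4077 -0.3123  0.062 ]
[ 0.4696 -0.3074  0.062 ]
[ 0.4743 -0.3244  0.062 ]
side 234 320.3034188034188 328.94871794871796 [ 0.441  -0.3183  0.062 ]
[ 0.4097 -0.312   0.062 ]
[ 0.4731 -0.3061  0.062 ]
[ 0.4733 -0.3248  0.062 ]
[ 0.4107 -0.3302  0.062 ]
```

Request:
carry_out --motion '[[[0,0,0],[0,-3.9,-1.95],8.5],[[0,0,0],[0,-3.9,-1.95],8.5],[[0,0,0],[0,-3.9,-1.95],8.5],[[0,0,0],[0,-3.9,-1.95],8.5],[[0,0,0],[0,-3.9,-1.95],8.5],[[0,0,0],[0,-3.9,-1.95],8.5],[[0,0,0],[0,-3.9,-1.95],8.5],[[0,0,0],[0,-3.9,-1.95],8.5]]'

```text
clock: 0.95
position: [0.4395, -0.3167, 0.2272]
orientation: [2.514, 1.565, 2.525]
ft_force: [1.0, -0.1, -0.5]
finger_gap: 0.0852
```

Request:
carry_out --motion '[[[8.5,0,0],[0,0,0],8.5],[[8.5,0,0],[0,0,0],8.5],[[8.5,0,0],[0,0,0],8.5],[[8.5,0,0],[0,0,0],8.5],[[8.5,0,0],[0,0,0],8.5],[[8.5,0,0],[0,0,0],8.5],[[8.5,0,0],[0,0,0],8.5],[[8.5,0,0],[0,0,0],8.5]]'

```text
clock: 1.75
position: [0.4334, -0.3228, 0.224]
orientation: [-2.446, 1.56, 2.643]
ft_force: [1.2, 0.3, -0.4]
finger_gap: 0.0851
```

```bash
cat > st.py <<'E'
from workcell import arm
from h import *
np.set_printoptions(precision=4,suppress=True)
def go(pg,yaw):
    s=arm.sense();print(s['clock'],s['position'],'F',s['ft_force'],'M',s['torque'],'gap',s['finger_gap'],'q',s['joints'].round(2))
    todo(s['position'],s['orientation'],pg,Rgoal(yaw,-1))
E
python3 -c "
from st import *
go([.4415,-.318,.15],5.2)"
```

```text
1.75 [ 0.4334 -0.3228  0.224 ] F [ 1.1837  0.3386 -0.4199] M [ 0.0102  0.0569 -0.0477] gap 0.08511126339926549 q [-0.73 -0.02  1.65 -0.    1.51  0.46]
shift tool cm [ 7.39  0.99 -0.09] turn deg [16.39 -0.41  0.46]
```

Request:
carry_out --motion '[[[8.2,-0.2,0.2],[3.5,0.5,0],8.5],[[8.2,-0.2,0.2],[3.5,0.4,0],8.5],[[0,0,0],[0,0,0],8.5]]'

```text
clock: 2.05
position: [0.442, -0.3203, 0.1531]
orientation: [0.334, 1.569, -1.162]
ft_force: [-0.8, 0.9, -0.3]
finger_gap: 0.0849
```

```bash
python3 -c "
from st import *
go([.4415,-.318,.03],5.2)
import cv2
f=arm.grab_frame('wrist');cv2.imwrite('pics/c1.png',f['color'][:,:,::-1])
np.save('c1.npy',f['cam_to_world']);print(f['cam_to_world'])"
```

```text
2.05 [ 0.442  -0.3203  0.1531] F [-0.7515  0.9239 -0.3145] M [0.0159 0.0315 0.0264] gap 0.08493441229519426 q [-0.72  0.03  1.74 -0.    1.37  0.77]
shift tool cm [12.31 -0.04 -0.25] turn deg [-0.86  0.1  -0.03]
[[ 0.0761  0.9484  0.3077  0.5199]
 [-0.9971  0.072   0.0247 -0.3141]
 [ 0.0012 -0.3087  0.9512  0.2948]
 [ 0.      0.      0.      1.    ]]
```

View pics/c1.png

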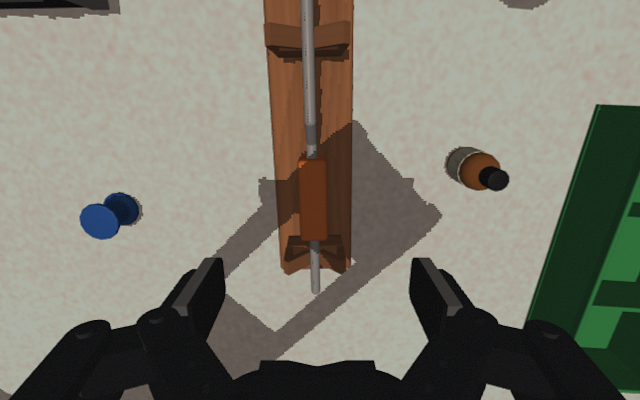

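```bash
python3 -c "
from h import *
T1=np.load('c1.npy')[:3]
for q in [(300,158),(326,158),(303,240),(327,240),(314,199)]: print(onz('wrist',q,.062,T1).round(4))
a,b=[onz('wrist',q,z,T1) for q,z in(((316,290),.05),((307.5,2),.072))];print(a,b,np.degrees(np.arctan2((b-a)[1],(b-a)[0])))
"
```

```text
[ 0.4737 -0.3056  0.062 ]
[ 0.4751 -0.3245  0.062 ]
[ 0.4082 -0.3119  0.062 ]
[ 0.4096 -0.3309  0.062 ]
[ 0.443  -0.3181  0.062 ]
[ 0.35508619 -0.32621386  0.05      ] [ 0.57157584 -0.3047257   0.072     ] 5.668454684101745
```

Request:
carry_out --motion '[[[-0.7,0.1,0],[3,0,-0.2],8.5],[[0,0,0],[3,0,0],8.5],[[0,0,0],[3,0,0],8.5],[[0,0,0],[1.5,0,0],8.5],[[0,0,0],[0,0,0],8.5]]'

```text
clock: 2.6
position: [0.448, -0.3247, 0.0594]
orientation: [0.73, 1.554, -0.725]
ft_force: [-0.1, 0.1, 0.0]
finger_gap: 0.0845
```

```bash
python3 -c "
from st import *
go([.442,-.318,.031],5.3)"
```

```text
2.6 [ 0.448  -0.3247  0.0594] F [-0.1191  0.0736  0.0453] M [ 0.0416 -0.0021  0.0167] gap 0.08451705184237196 q [-0.72  0.14  1.8  -0.    1.18  0.74]
shift tool cm [ 2.82 -0.55 -0.77] turn deg [ 1.34  0.69 -0.63]
```

Request:
carry_out --motion '[[[1.3,0.7,-0.6],[0.5,-0.6,-0.8],8.5],[[0,0,0],[1.3,0,0],8.5],[[0,0,0],[0.9,0,0],8.5],[[0,0,0],[0,0,0],8.5]]'

```text
clock: 3.0
position: [0.4435, -0.3196, 0.0361]
orientation: [0.839, 1.564, -0.637]
ft_force: [-0.5, 0.1, -0.2]
finger_gap: 0.0848
```

```bash
python3 -c "
from st import *
go([.442,-.318,.031],5.3)"
```

```text
3.0 [ 0.4435 -0.3196  0.0361] F [-0.5487  0.1197 -0.1702] M [0.0061 0.0546 0.0161] gap 0.08483095096302061 q [-0.72  0.17  1.82  0.    1.15  0.76]
shift tool cm [ 0.5  -0.14 -0.18] turn deg [ 0.11  0.24 -0.27]
```

Request:
carry_out --motion '[[[0.1,0.3,-0.3],[0.6,-0.2,-0.2],8.5],[[0,0,0],[0,0,0],8.5]]'

```text
clock: 3.2
position: [0.4415, -0.3179, 0.03]
orientation: [-2.667, 1.57, 2.138]
ft_force: [-0.5, 1.3, -0.6]
finger_gap: 0.0853
```

```bash
python3 -c "
from st import *
go([.442,-.318,.031],5.3)"
```

```text
3.2 [ 0.4415 -0.3179  0.03  ] F [-0.515   1.2741 -0.6154] M [0.0014 0.0212 0.0098] gap 0.08525965001149183 q [-0.72  0.18  1.82  0.    1.14  0.76]
shift tool cm [-0.1   0.05  0.01] turn deg [ 0.03 -0.05  0.03]
```

Request:
carry_out --motion '[[[0,0,0],[0,0,0],5],[[0,0,0],[0,0,0],3],[[0,0,0],[0,0,0],2],[[0,0,0],[0,0,0],0],[[0,0,0],[0,0,0],0],[[0,0,0],[0,0,0],0],[[0,0,0],[0,0,0],0],[[0,0,0],[0,0,0],0]]' --squeeze 80

```text
clock: 4.0
position: [0.4418, -0.317, 0.0307]
orientation: [-3.026, 1.568, 1.78]
ft_force: [0.2, 0.4, -0.3]
finger_gap: 0.0209
```

```bash
python3 -c "
from st import *
go([.442,-.318,.15],5.3)"
```

```text
4.0 [ 0.4418 -0.317   0.0307] F [ 0.1573  0.4073 -0.3348] M [ 0.1237 -0.0107  0.0301] gap 0.02090172254225252 q [-0.72  0.17  1.82  0.    1.14  0.76]
shift tool cm [-11.93   0.     0.08] turn deg [ 0.08 -0.14  0.02]
```

Request:
carry_out --motion '[[[0,0,0],[-1,0,0],0],[[0,0,0],[-2,0,0],0],[[0,0,0],[-2,0,0],0],[[0,0,0],[-2,0,0],0],[[0,0,0],[-1,0,0],0],[[0,0,0],[0,0,0],0]]'

```text
clock: 4.6
position: [0.4411, -0.3172, 0.1151]
orientation: [-2.709, 1.568, 2.096]
ft_force: [0.9, 0.1, -2.0]
finger_gap: 0.0209
```

```bash
python3 -c "
from st import *
go([.372,-.3245,.10],5.3)
import cv2
for n in ('scene','side'):
    f=arm.grab_frame(n);cv2.imwrite(f'pics/d_{n}.png',f['color'][:,:,::-1])
a=cv2.imread('pics/d_scene.png')[220:320,170:310];b=cv2.imread('pics/d_side.png')[240:360,260:420]
cv2.imwrite('pics/d1.png',cv2.resize(a,None,fx=5,fy=5,interpolation=cv2.INTER_CUBIC))
cv2.imwrite('pics/d2.png',cv2.resize(b,None,fx=5,fy=5,interpolation=cv2.INTER_CUBIC))
"
```

```text
4.6 [ 0.4411 -0.3172  0.1151] F [ 0.9128  0.0502 -2.0142] M [-0.0279  0.0422 -0.0064] gap 0.020877288753908083 q [-0.72  0.07  1.77  0.    1.3   0.76]
shift tool cm [ 1.52 -6.95  0.09] turn deg [ 0.03 -0.17  0.08]
```

View pics/d1.png

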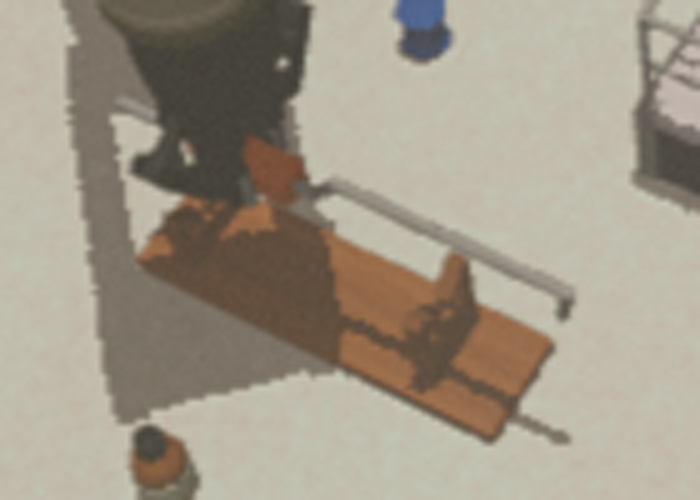

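View pics/d2.png

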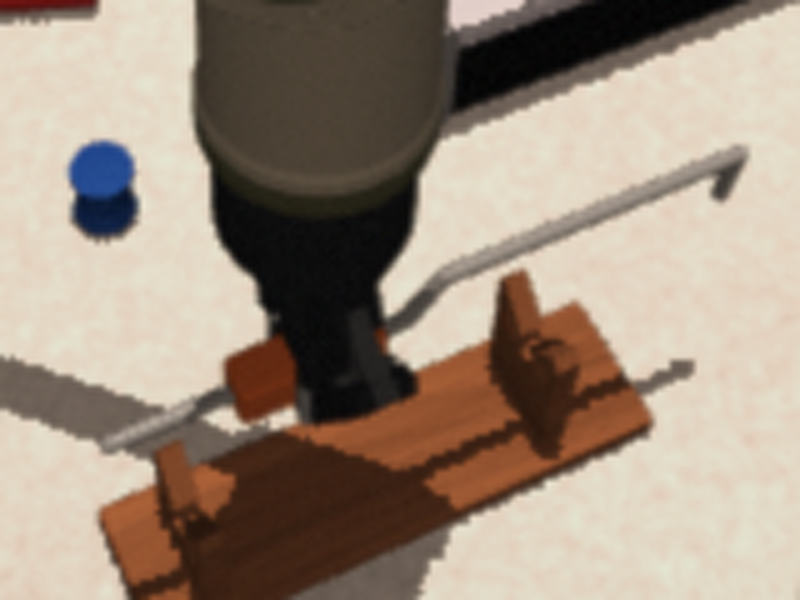

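```bash
python3 -c "
from h import *
np.set_printoptions(precision=4,suppress=True)
a=lambda u,v:('scene',(170+(u+.5)/5-.5,220+(v+.5)/5-.5))
b=lambda u,v:('side',(260+(u+.5)/5-.5,240+(v+.5)/5-.5))
for n,x,y in [('bend',a(570,288),b(741,152)),('tip',a(564,315),b(722,195)),('crank',a(332,183),b(442,275)),('tail',a(117,100),b(107,446))]: print(n,*tri(x,y))
"
```

```text
bend [ 0.6445 -0.298   0.1591] 0.0017750819606623584
tip [ 0.6399 -0.3     0.1304] 0.0009865114327779294
crank [ 0.5009 -0.3136  0.1599] 8.502619945701447e-05
tail [ 0.3547 -0.329   0.1398] 0.0003727572072519371
```

Request:
carry_out --motion '[[[0,-0.2,0],[0,-2.4,0],0],[[0,0,0],[0.4,-2.4,0],0],[[0,0,0],[0.4,-2.4,0],0],[[0,0,0],[0.4,-1,0],0],[[0,0,0],[0,0,0],0]]'

```text
clock: 5.2
position: [0.354, -0.3212, 0.0948]
orientation: [-2.361, 1.559, 2.446]
ft_force: [-0.1, 0.1, -1.2]
finger_gap: 0.0208
```

```bash
python3 -c "
from st import *
go([.352,-.059,.10],5.3)"
```

```text
5.2 [ 0.354  -0.3212  0.0948] F [-0.1384  0.06   -1.2424] M [-0.016   0.0643 -0.0224] gap 0.02082968987958334 q [-0.84 -0.08  1.96 -0.    1.27  0.63]
shift tool cm [ -0.32   2.25 -26.13] turn deg [ 0.08 -0.47  0.47]
```

Request:
carry_out --motion '[[[0,-0.4,0.4],[-0.3,0.1,-3.2],0],[[0,0,0],[0,0.3,-3.2],0],[[0,0,0],[0,0.3,-3.2],0],[[0,0,0],[0,0.3,-3.2],0],[[0,0,0],[0,0.3,-3.2],0],[[0,0,0],[0,0.3,-3.2],0],[[0,0,0],[0,0.3,-3.2],0],[[0,0,0],[0,0,0],0]]'

```text
clock: 6.0
position: [0.3559, -0.087, 0.097]
orientation: [3.005, 1.566, 1.524]
ft_force: [0.6, -0.4, -1.0]
finger_gap: 0.0209
```

```bash
python3 -c "
from st import *
go([.352,-.059,.10],5.3)"
```

```text
6.0 [ 0.3559 -0.087   0.097 ] F [ 0.5957 -0.4275 -0.986 ] M [ 0.0043  0.034  -0.0235] gap 0.020914560228947818 q [-0.39 -0.45  2.26  0.01  1.34  1.09]
shift tool cm [-0.29 -0.13 -2.83] turn deg [-0.15 -0.29 -0.04]
```

Request:
carry_out --motion '[[[-0.1,-0.3,0],[-0.2,0,-1.6],0],[[0,0,0],[-0.2,0,-1.1],0],[[0,0,0],[0,0,0],0]]'

```text
clock: 6.3
position: [0.3549, -0.0582, 0.1016]
orientation: [1.307, 1.569, -0.169]
ft_force: [0.7, -0.0, -1.3]
finger_gap: 0.0207
```

```bash
cat > pic.py <<'E'
from st import *
import cv2,sys
n=sys.argv[1]
for c,(x0,y0,x1,y1) in (('scene',(265,155,415,290)),('side',(260,130,440,265))):
    f=arm.grab_frame(c);im=f['color'][:,:,::-1];cv2.imwrite(f'pics/{n}_{c}.png',im)
    cv2.imwrite(f'pics/{n}_{c}_z.png',cv2.resize(im[y0:y1,x0:x1],None,fx=4,fy=4,interpolation=cv2.INTER_CUBIC))
a=lambda u,v:('scene',(265+(u+.5)/4-.5,155+(v+.5)/4-.5))
E
python3 pic.py e; python3 -c "
from st import *
go([.352,-.059,.10],5.3)"
```

```text
6.4 [ 0.3548 -0.0592  0.1015] F [-1.0492 -0.0439 -2.6461] M [0.0049 0.0316 0.073 ] gap 0.021038453040741787 q [-0.31 -0.48  2.27 -0.    1.35  1.17]
shift tool cm [ 0.15 -0.28 -0.05] turn deg [ 0.1   0.06 -0.09]
```

View pics/e_scene_z.png

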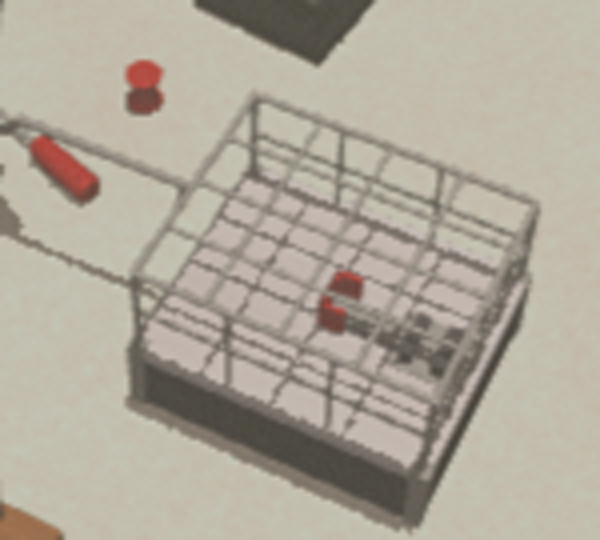

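View pics/e_side_z.png

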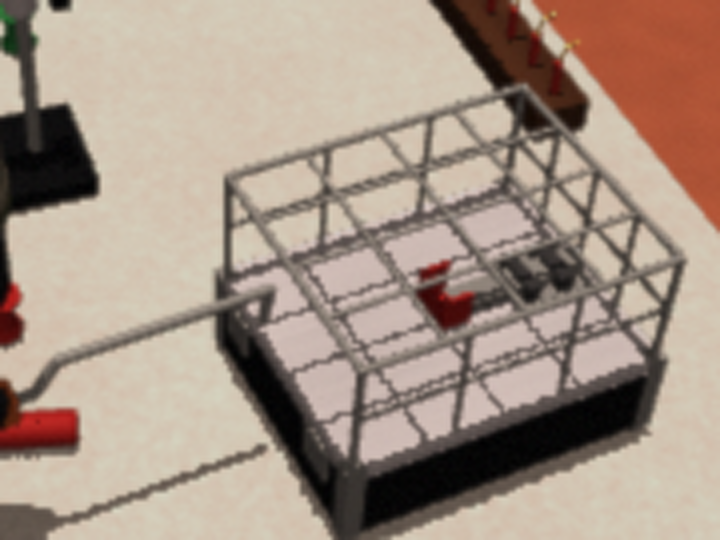

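```bash
python3 -c "
from h import *
np.set_printoptions(precision=4,suppress=True)
a=lambda u,v:('scene',(265+(u+.5)/4-.5,155+(v+.5)/4-.5))
b=lambda u,v:('side',(260+(u+.5)/4-.5,130+(v+.5)/4-.5))
print(tri(a(186,186),b(271,289)));print(onz(*b(271,289),.147),onz(*a(186,186),.147),onz(*b(265,320),.113), onz(*b(62,358),.147),onz(*a(20,120),.147))
# pull from side/scene
for q in [(422,268),(438,318)]: print(onz(*b(*q),.098))
"
python3 -c "
import cv2,numpy as np
a=cv2.imread('pics/e_scene.png');b=cv2.imread('pics/e_side.png')
A=cv2.resize(a[215:245,335:365],None,fx=13,fy=13,interpolation=cv2.INTER_NEAREST)
B=cv2.resize(b[188:218,358:388],None,fx=13,fy=13,interpolation=cv2.INTER_NEAREST)
cv2.imwrite('pics/e2.png',cv2.hconcat([A,B]))"
```

```text
(array([ 0.5592, -0.0405,  0.1446]), np.float64(0.00042890577096964456))
[ 0.5584 -0.0432  0.147 ] [ 0.5602 -0.0416  0.147 ] [ 0.5574 -0.0373  0.113 ] [ 0.4193 -0.0561  0.147 ] [ 0.4179 -0.0557  0.147 ]
[ 0.6801 -0.014   0.098 ]
[ 0.6708 -0.06    0.098 ]
```

View pics/e2.png

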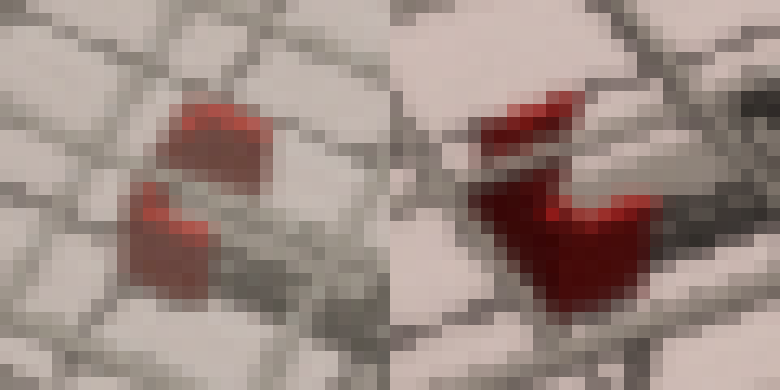

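```bash
python3 -c "
from h import *
np.set_printoptions(precision=4,suppress=True)
b=lambda u,v:('side',(358+(u-390)/13-.5,188+v/13-.5))
a=lambda u,v:('scene',(335+u/13-.5,215+v/13-.5))
for q in [(660,197),(582,92),(555,225)]: print(onz(*b(*q),.098))
for q in [(272,118),(215,235),(182,104)]: print(onz(*a(*q),.098))
"
```

```text
[ 0.704  -0.0464  0.098 ]
[ 0.7018 -0.0132  0.098 ]
[ 0.6801 -0.0466  0.098 ]
[ 0.6957 -0.01    0.098 ]
[ 0.701 -0.045  0.098]
[ 0.6764 -0.0177  0.098 ]
```

Request:
carry_out --motion '[[[0.1,0,-0.1],[0.2,1.8,0],0],[[0,0,0],[0,1.8,0],0],[[0,0,0],[0,1.8,0],0],[[0,0,0],[0,1.8,0],0],[[0,0,0],[0,0,0],0]]'

```text
clock: 6.9
position: [0.43, -0.057, 0.0989]
orientation: [0.089, 1.568, -1.394]
ft_force: [-0.4, 0.0, -1.2]
finger_gap: 0.021
```

```bash
python3 -c "
from st import *
go([.4928,-.0465,.099],5.3)"
```

```text
6.9 [ 0.43   -0.057   0.0989] F [-0.3945  0.0177 -1.2281] M [ 0.0077  0.0806 -0.0118] gap 0.02098985513827816 q [-0.25 -0.23  2.08 -0.    1.29  1.24]
shift tool cm [-0.01  6.35 -0.5 ] turn deg [-0.29  0.15 -0.01]
```

Request:
carry_out --motion '[[[-0.3,0.2,0],[0,1.6,-0.2],0],[[0,0,0],[0,1.6,-0.2],0],[[0,0,0],[0,1.4,-0.1],0],[[0,0,0],[0,1.2,0],0],[[0,0,0],[0,0,0],0]]'

```text
clock: 7.4
position: [0.4863, -0.0507, 0.0969]
orientation: [-1.798, 1.566, 3.003]
ft_force: [0.3, 0.7, -1.4]
finger_gap: 0.0208
```

```bash
python3 -c "
from st import *
go([.4928,-.0465,.099],5.3)"; python3 pic.py f
```

```text
7.4 [ 0.4863 -0.0507  0.0969] F [ 0.2857  0.7456 -1.3747] M [-0.0047  0.0447 -0.0279] gap 0.020836666877913315 q [-0.21 -0.06  1.93 -0.    1.27  1.27]
shift tool cm [-0.22  0.69 -0.36] turn deg [-0.21 -0.07  0.29]
```

View pics/f_scene_z.png

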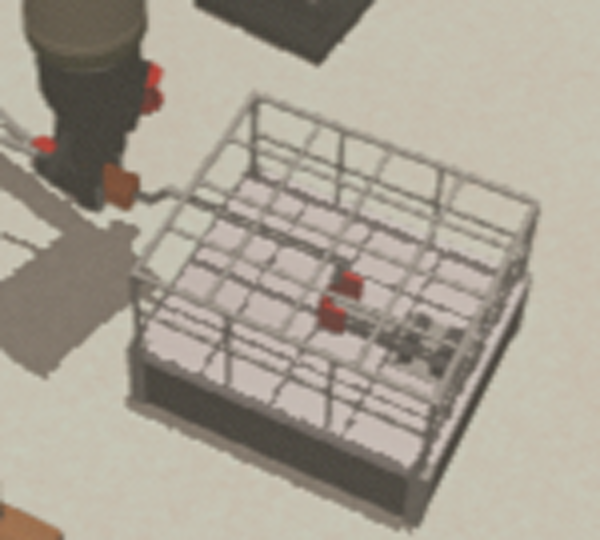

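View pics/f_side_z.png

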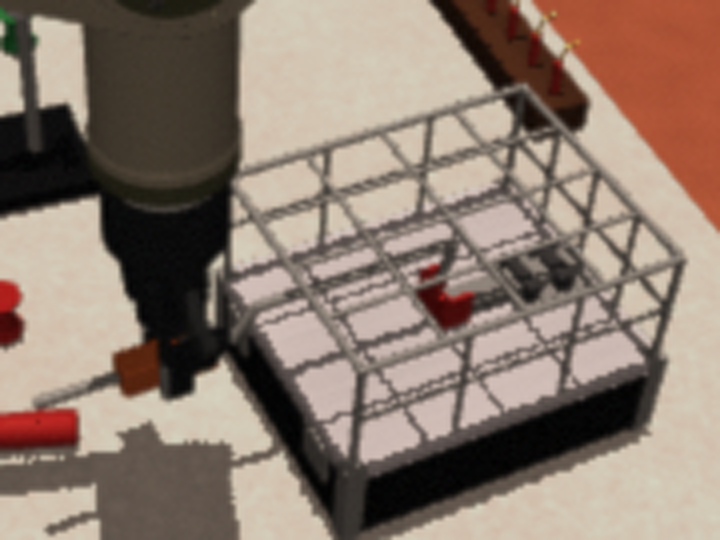

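Request:
carry_out --motion '[[[-0.2,-0.1,0.3],[-0.2,0.7,-0.35],0],[[0,0,0],[0,0,0],0]]'

```text
clock: 7.7
position: [0.4907, -0.0468, 0.0984]
orientation: [-1.467, 1.569, -2.946]
ft_force: [0.4, -0.4, -1.4]
finger_gap: 0.0212
```

```bash
python3 -c "
from st import *
go([.4928,-.0465,.099],5.3)"; python3 pic.py g
python3 -c "
import cv2,numpy as np
a=cv2.imread('pics/g_scene.png');b=cv2.imread('pics/g_side.png')
A=cv2.resize(a[205:245,330:370],None,fx=10,fy=10,interpolation=cv2.INTER_CUBIC)
B=cv2.resize(b[183:223,355:395],None,fx=10,fy=10,interpolation=cv2.INTER_CUBIC)
cv2.imwrite('pics/g2.png',cv2.hconcat([A,B]))"
```

```text
7.7 [ 0.4907 -0.0468  0.0984] F [ 0.4005 -0.4276 -1.4215] M [-0.0097  0.0381 -0.0844] gap 0.021213886569430743 q [-0.2  -0.05  1.92 -0.    1.27  1.28]
shift tool cm [-0.06  0.21 -0.01] turn deg [-0.06  0.01  0.1 ]
```

View pics/g2.png

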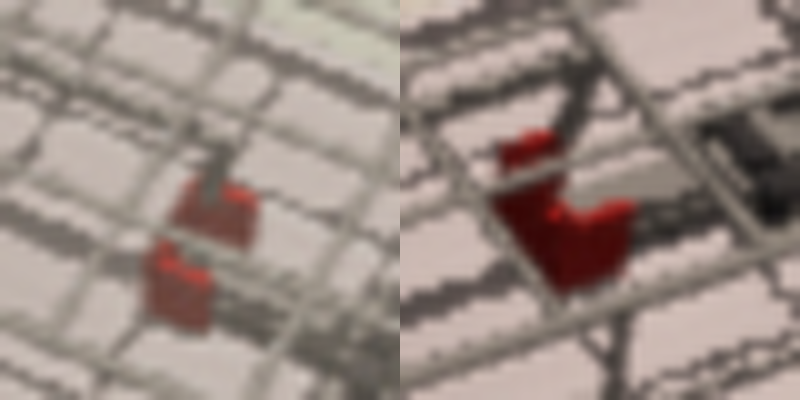

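```bash
python3 -c "
from h import *
np.set_printoptions(precision=4,suppress=True)
b=lambda u,v:('side',(355+(u-400)/10-.5,183+v/10-.5))
a=lambda u,v:('scene',(330+u/10-.5,205+v/10-.5))
print(onz(*b(565,138),.11),onz(*a(212,192),.11),tri(b(565,138),a(212,192)))
for q in [(635,205),(555,130),(550,210)]: print('side',onz(*b(*q),.098))
for q in [(258,192),(212,275),(190,182),(163,245)]: print('scene',onz(*a(*q),.098))
"
```

```text
[ 0.6895 -0.0286  0.11  ] [ 0.688  -0.0257  0.11  ] (array([ 0.6889, -0.0281,  0.1113]), np.float64(0.001304160157527377))
side [ 0.7027 -0.0474  0.098 ]
side [ 0.6944 -0.0144  0.098 ]
side [ 0.6804 -0.0416  0.098 ]
scene [ 0.6956 -0.0106  0.098 ]
scene [ 0.6992 -0.0438  0.098 ]
scene [ 0.6768 -0.0183  0.098 ]
scene [ 0.6816 -0.0423  0.098 ]
```

Request:
carry_out --motion '[[[0,0,0.1],[0,0.35,0],0],[[0,0,0],[0,0,0],0]]'

```text
clock: 8.0
position: [0.4935, -0.0465, 0.0981]
orientation: [-1.256, 1.57, -2.735]
ft_force: [-0.2, 0.4, -1.6]
finger_gap: 0.021
```

```bash
python3 -c "
from st import *
go([.4938,-.0465,.0755],5.3)"
```

```text
8.0 [ 0.4935 -0.0465  0.0981] F [-0.1846  0.3536 -1.5928] M [-0.059   0.06    0.0367] gap 0.02104448242484229 q [-0.2  -0.04  1.92 -0.    1.27  1.28]
shift tool cm [2.26 0.03 0.  ] turn deg [-0.05  0.02  0.05]
```

Request:
carry_out --motion '[[[0,0,0],[0.8,0,0],0],[[0,0,0],[0.6,0,0],0],[[0,0,0],[0,0,0],0]]'

```text
clock: 8.3
position: [0.4934, -0.0465, 0.0828]
orientation: [-1.279, 1.57, -2.758]
ft_force: [-0.5, -0.7, -1.2]
finger_gap: 0.0211
```

```bash
python3 -c "
from st import *
go([.4938,-.0465,.0755],5.3)"
```

```text
8.3 [ 0.4934 -0.0465  0.0828] F [-0.4798 -0.748  -1.1683] M [-0.0981  0.0638 -0.0117] gap 0.021145681857457636 q [-0.2  -0.03  1.93 -0.    1.24  1.28]
shift tool cm [0.73 0.04 0.  ] turn deg [-0.04  0.02  0.06]
```

Request:
carry_out --motion '[[[0,0,0],[0.4,0,0],0],[[0,0,0],[0.2,0,0],0],[[0,0,0],[0,0,0],0]]'

```text
clock: 8.6
position: [0.4928, -0.0464, 0.0755]
orientation: [-1.634, 1.568, -3.113]
ft_force: [-0.1, -0.2, -0.3]
finger_gap: 0.0207
```

```bash
python3 -c "
from st import *
go([.4938,-.0465,.0755],5.3)"; python3 pic.py i
python3 -c "
import cv2,numpy as np
a=cv2.imread('pics/i_scene.png');b=cv2.imread('pics/i_side.png')
A=cv2.resize(a[205:245,330:370],None,fx=10,fy=10,interpolation=cv2.INTER_CUBIC)
B=cv2.resize(b[183:223,355:395],None,fx=10,fy=10,interpolation=cv2.INTER_CUBIC)
cv2.imwrite('pics/i2.png',cv2.hconcat([A,B]))"
```

```text
8.6 [ 0.4928 -0.0464  0.0755] F [-0.0941 -0.1721 -0.3212] M [ 0.0525 -0.0072 -0.0313] gap 0.020680828057422433 q [-0.2  -0.02  1.94 -0.    1.22  1.28]
shift tool cm [0.   0.1  0.02] turn deg [-0.04 -0.01  0.14]
```

View pics/i2.png

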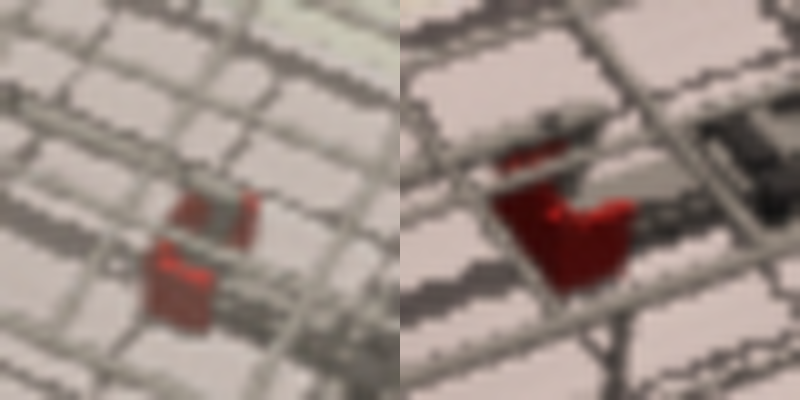

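Request:
carry_out --motion '[[[0,0,0.1],[0,-0.2,0],0],[[0,0,0],[0,-0.2,0],0],[[0,0,0],[0,-0.2,0],0]]'

```text
clock: 9.0
position: [0.4881, -0.0471, 0.0768]
orientation: [1.406, 1.568, -0.073]
ft_force: [5.6, 0.5, -2.9]
finger_gap: 0.0213
```

```bash
python3 -c "
from st import *
go([.4928,-.0464,.0755],5.3)"
```

```text
9.0 [ 0.4881 -0.0471  0.0768] F [ 5.6352  0.4936 -2.9006] M [ 0.1133 -0.41    0.0741] gap 0.021295959096375217 q [-0.2  -0.04  1.95  0.    1.22  1.28]
shift tool cm [ 0.13  0.48 -0.02] turn deg [-0.03  0.03 -0.17]
```

Request:
carry_out --motion '[[[0,0,0],[0,-0.2,0],0],[[0,0,0],[0,-0.2,0],0],[[0,0,0],[0,-0.2,0],0],[[0,0,0],[0,-0.2,0],0],[[0,0,0],[0,-0.2,0],0]]'

```text
clock: 9.5
position: [0.4805, -0.0479, 0.0782]
orientation: [1.45, 1.56, -0.029]
ft_force: [5.6, 1.1, -4.5]
finger_gap: 0.021
```

```bash
python3 -c "
from st import *
go([.4928,-.0464,.0755],5.3)"
```

```text
9.5 [ 0.4805 -0.0479  0.0782] F [ 5.5821  1.1264 -4.4927] M [ 0.0676 -0.1999  0.0695] gap 0.021002368718574457 q [-0.21 -0.07  1.98  0.    1.22  1.27]
shift tool cm [ 0.28  1.24 -0.04] turn deg [-0.02  0.08 -0.62]
```

Request:
carry_out --motion '[[[0,0,-0.4],[0.15,-0.1,0],0],[[0,0,-0.3],[0.15,-0.1,0],0],[[0,0,0],[0,-0.1,0],0]]'

```text
clock: 9.8
position: [0.48, -0.0484, 0.0771]
orientation: [1.037, 1.566, -0.442]
ft_force: [6.0, 0.3, -0.7]
finger_gap: 0.021
```

```bash
python3 -c "
from st import *
go([.4928,-.0464,.0755],5.3)"
```

```text
9.8 [ 0.48   -0.0484  0.0771] F [ 6.0133  0.2763 -0.6713] M [ 0.107  -0.7766  0.0346] gap 0.021021118758171718 q [-0.21 -0.06  1.98 -0.    1.22  1.27]
shift tool cm [ 0.16  1.29 -0.08] turn deg [-0.03  0.15 -0.25]
```

Request:
carry_out --motion '[[[0,0,-0.2],[0.05,-0.2,0],0],[[0,0,-0.1],[0.05,-0.2,0],0],[[0,0,0],[0.05,-0.2,0],0],[[0,0,-0.1],[0.05,-0.2,0],0]]'

```text
clock: 10.2
position: [0.4748, -0.0491, 0.0769]
orientation: [0.771, 1.566, -0.707]
ft_force: [5.6, 0.4, -0.4]
finger_gap: 0.0207
```

```bash
python3 -c "
from st import *
go([.4928,-.0464,.0755],5.3)"
```

```text
10.2 [ 0.4748 -0.0491  0.0769] F [ 5.6104  0.3544 -0.423 ] M [ 0.1919 -0.8289  0.1817] gap 0.02070855304560883 q [-0.21 -0.07  1.99 -0.    1.22  1.27]
shift tool cm [ 0.14  1.82 -0.11] turn deg [ 0.01  0.19 -0.19]
```

Request:
carry_out --motion '[[[0,0,-0.1],[0.05,-0.2,-0.02],0],[[0,0,-0.1],[0.05,-0.2,-0.02],0],[[0,0,-0.1],[0.05,-0.2,-0.02],0],[[0,0,-0.1],[0.05,-0.2,-0.02],0],[[0,0,-0.1],[0.05,-0.2,-0.02],0],[[0,0,-0.1],[0.05,-0.2,-0.02],0]]'

```text
clock: 10.8
position: [0.4671, -0.0497, 0.0769]
orientation: [0.445, 1.565, -1.033]
ft_force: [4.8, -0.3, -1.6]
finger_gap: 0.0207
```

```bash
python3 -c "
from st import *
go([.4928,-.0464,.0755],5.3)"
```

```text
10.8 [ 0.4671 -0.0497  0.0769] F [ 4.7829 -0.2908 -1.5923] M [ 0.1392 -0.8767 -0.0197] gap 0.020687859235975697 q [-0.21 -0.1   2.01 -0.    1.22  1.27]
shift tool cm [ 0.14  2.59 -0.09] turn deg [ 0.    0.33 -0.16]
```

Request:
carry_out --motion '[[[0,0.1,-0.1],[0.05,-0.2,-0.02],0],[[0,0.1,-0.1],[0.05,-0.2,-0.02],0],[[0,0.1,-0.1],[0.05,-0.2,-0.02],0],[[0,0,-0.1],[0.05,-0.2,-0.02],0]]'

```text
clock: 11.2
position: [0.462, -0.05, 0.0769]
orientation: [0.931, 1.568, -0.548]
ft_force: [5.4, 0.4, -1.1]
finger_gap: 0.0206
```

Request:
carry_out --motion '[[[0,0,-0.1],[0.05,-0.2,-0.02],0],[[0,0,-0.1],[0.05,-0.2,-0.02],0]]'

```text
clock: 11.4
position: [0.4594, -0.0502, 0.0769]
orientation: [0.724, 1.567, -0.754]
ft_force: [5.3, -0.1, -1.1]
finger_gap: 0.0209
```

Request:
carry_out --motion '[[[0,0,-0.1],[0.05,-0.2,-0.02],0],[[0,0,-0.1],[0.05,-0.2,-0.02],0]]'

```text
clock: 11.6
position: [0.4569, -0.0505, 0.077]
orientation: [0.577, 1.567, -0.901]
ft_force: [4.7, 0.2, -0.9]
finger_gap: 0.021
```

Request:
carry_out --motion '[[[0,0,-0.1],[0.05,-0.2,-0.02],0],[[0,0,-0.1],[0.05,-0.2,-0.02],0]]'

```text
clock: 11.8
position: [0.4543, -0.0507, 0.077]
orientation: [0.443, 1.566, -1.036]
ft_force: [5.9, 0.0, 0.1]
finger_gap: 0.0214
```

Request:
carry_out --motion '[[[0,0,-0.1],[0.05,-0.2,-0.02],0],[[0,0,-0.1],[0.05,-0.2,-0.02],0]]'

```text
clock: 12.0
position: [0.4539, -0.0509, 0.0779]
orientation: [0.887, 1.562, -0.592]
ft_force: [12.4, 1.7, -3.5]
finger_gap: 0.0207
```

Request:
carry_out --motion '[[[0,0,-0.1],[0.05,-0.2,-0.02],0],[[0,0,-0.1],[0.05,-0.2,-0.02],0]]'

```text
clock: 12.2
position: [0.454, -0.0509, 0.0787]
orientation: [1.073, 1.557, -0.406]
ft_force: [15.5, 1.6, -7.0]
finger_gap: 0.0209
```

Request:
carry_out --motion '[[[0,0,-0.3],[0.12,-0.17,0],0],[[0,0,-0.2],[0.1,-0.17,0],0]]'

```text
clock: 12.4
position: [0.454, -0.0511, 0.0778]
orientation: [0.978, 1.557, -0.501]
ft_force: [12.9, 1.5, -4.6]
finger_gap: 0.0211
```

```bash
python3 -c "
from st import *
go([.4540,-.0505,.0765],5.3)"
```

```text
12.4 [ 0.454  -0.0511  0.0778] F [12.8916  1.5226 -4.5745] M [ 0.1826 -1.2461  0.1456] gap 0.021136546175744696 q [-0.22 -0.14  2.05 -0.    1.22  1.26]
shift tool cm [ 0.13  0.   -0.06] turn deg [-0.02  0.43 -0.64]
```

Request:
carry_out --motion '[[[0,0.1,-0.2],[0.08,-0.19,-0.02],0],[[0,0.1,-0.2],[0.08,-0.19,-0.02],0],[[0,0.1,-0.2],[0.08,-0.19,-0.02],0]]'

```text
clock: 12.7
position: [0.454, -0.0509, 0.0776]
orientation: [1.29, 1.557, -0.188]
ft_force: [14.1, 1.1, -5.6]
finger_gap: 0.0212
```

Request:
carry_out --motion '[[[0,0,-0.2],[0.08,-0.2,-0.02],0],[[0,0,-0.2],[0.08,-0.2,-0.02],0],[[0,0,-0.2],[0.08,-0.2,-0.02],0]]'

```text
clock: 13.0
position: [0.454, -0.051, 0.0775]
orientation: [1.236, 1.554, -0.242]
ft_force: [14.3, 1.0, -5.4]
finger_gap: 0.021
```

Request:
carry_out --motion '[[[0,0,-0.2],[0.08,-0.2,-0.02],0],[[0,0,-0.2],[0.08,-0.2,-0.02],0],[[0,0,-0.2],[0.08,-0.2,-0.02],0],[[0,0,-0.2],[0.08,-0.2,-0.02],0]]'

```text
clock: 13.4
position: [0.4541, -0.0509, 0.0773]
orientation: [1.187, 1.55, -0.292]
ft_force: [14.3, 1.4, -5.3]
finger_gap: 0.0207
```

```bash
python3 -c "
from st import *
go([.4540,-.0505,.0765],5.3)"
```

```text
13.4 [ 0.4541 -0.0509  0.0773] F [14.3245  1.4408 -5.2964] M [ 0.1895 -1.2955  0.077 ] gap 0.020713984913294212 q [-0.22 -0.15  2.06 -0.    1.21  1.26]
shift tool cm [ 0.08 -0.   -0.04] turn deg [ 0.    0.45 -1.1 ]
```

Request:
carry_out --motion '[[[0,0,-0.2],[0.09,-0.2,0],0],[[0,0,-0.2],[0.09,-0.2,0],0],[[0,0,-0.2],[0.09,-0.2,0],0],[[0,0,-0.2],[0.09,-0.2,0],0]]'

```text
clock: 13.8
position: [0.4542, -0.0513, 0.0765]
orientation: [1.174, 1.546, -0.304]
ft_force: [15.0, 2.4, -6.4]
finger_gap: 0.0208
```

```bash
python3 pic.py j
python3 -c "
from st import *
go([.4580,-.0505,.0765],5.3)
import cv2,numpy as np
a=cv2.imread('pics/j_scene.png');b=cv2.imread('pics/j_side.png')
A=cv2.resize(a[195:245,310:360],None,fx=8,fy=8,interpolation=cv2.INTER_CUBIC)
B=cv2.resize(b[183:233,335:385],None,fx=8,fy=8,interpolation=cv2.INTER_CUBIC)
cv2.imwrite('pics/j2.png',cv2.hconcat([A,B]))"
```

```text
13.9 [ 0.4542 -0.0513  0.0765] F [15.2694  2.3805 -6.0033] M [ 0.1805 -1.3396  0.166 ] gap 0.02068058436785959 q [-0.22 -0.15  2.06 -0.    1.21  1.26]
shift tool cm [ 0.01  0.39 -0.05] turn deg [ 0.04  0.54 -1.3 ]
```

View pics/j2.png

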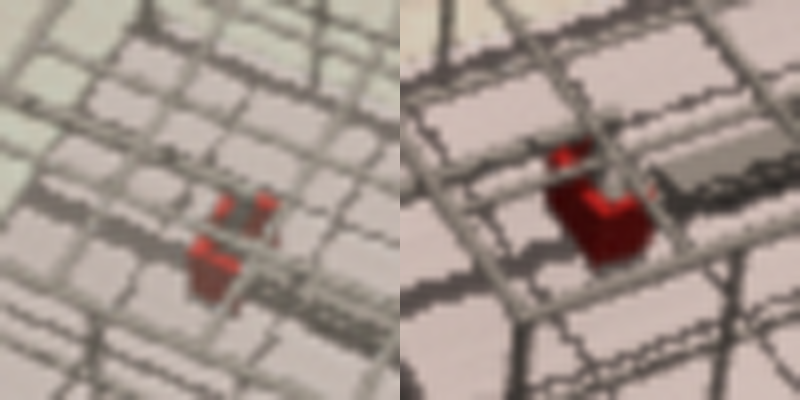

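Request:
carry_out --motion '[[[0,0,0],[0,0,0],0],[[0,0.2,0],[0,0.3,0],0],[[0,0,0],[0,0,0],0]]'

```text
clock: 14.2
position: [0.4563, -0.0508, 0.0758]
orientation: [1.316, 1.55, -0.161]
ft_force: [-0.6, 0.7, -1.7]
finger_gap: 0.0209
```

```bash
python3 -c "
from st import *
go([.4590,-.0505,.0765],5.3)"
```

```text
14.2 [ 0.4563 -0.0508  0.0758] F [-0.6118  0.6725 -1.6833] M [ 0.0068  0.051  -0.0034] gap 0.020901982450121707 q [-0.22 -0.14  2.05  0.    1.21  1.25]
shift tool cm [-0.06  0.27 -0.  ] turn deg [ 0.07  0.3  -1.15]
```

Request:
carry_out --motion '[[[0,0.3,0],[0,0.25,0],0],[[0,0,-0.4],[-0.6,0,0],0],[[0,0,-0.4],[-0.6,0,0],0],[[0,0,-0.3],[-0.6,0,0],0],[[0,0,0],[0,0,0],0]]'

```text
clock: 14.7
position: [0.4573, -0.0507, 0.0948]
orientation: [-1.801, 1.566, 3.004]
ft_force: [0.4, -0.1, -1.3]
finger_gap: 0.021
```

```bash
python3 pic.py k
python3 -c "
from st import *
go([.4590,-.0505,.099],5.3)"
```

```text
14.8 [ 0.4567 -0.0506  0.0938] F [-0.0146 -0.0017 -0.3113] M [-0.0087  0.1153 -0.0106] gap 0.02053960340789877 q [-0.22 -0.14  2.01 -0.    1.27  1.26]
shift tool cm [-0.52  0.22  0.02] turn deg [ 0.05 -0.08  0.3 ]
```

View pics/k_side_z.png

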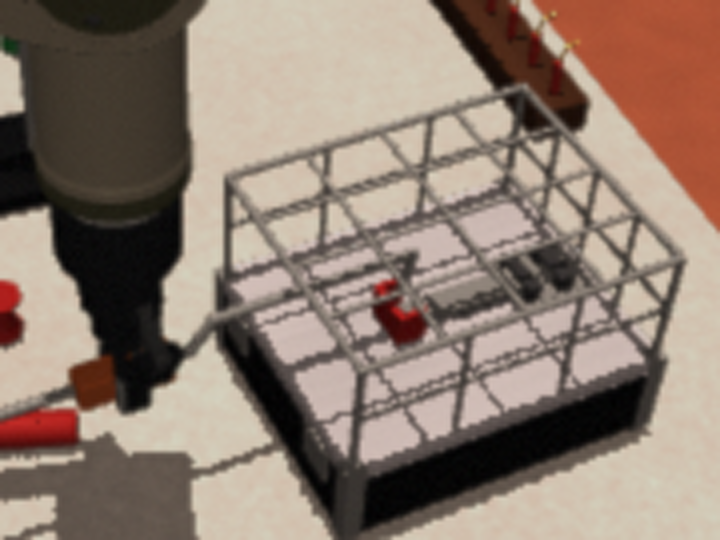

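View pics/k_scene_z.png

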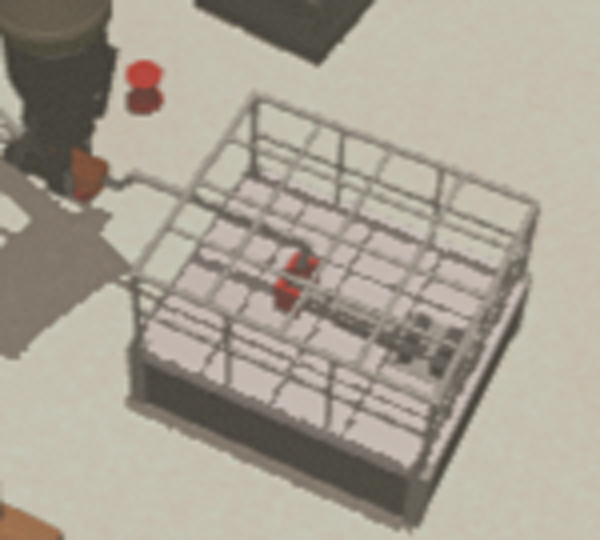

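```bash
python3 -c "
from h import *
np.set_printoptions(precision=4,suppress=True)
a=lambda u,v:('scene',(265+(u+.5)/4-.5,155+(v+.5)/4-.5))
b=lambda u,v:('side',(260+(u+.5)/4-.5,130+(v+.5)/4-.5))
print(tri(a(310,245),b(414,256)));print(tri(a(132,177),b(212,319)))
print('tip',tri(a(308,264),b(406,277)))
print('pull front etc')
"

```

```text
(array([ 0.6615, -0.0327,  0.1348]), np.float64(0.0014934626856633413))
(array([ 0.5173, -0.0499,  0.1394]), np.float64(0.0009623287499716566))
tip (array([ 0.66  , -0.0306,  0.1112]), np.float64(0.0005503977985677031))
pull front etc
```

Request:
carry_out --motion '[[[0,0,0.2],[-0.4,0.1,0],0],[[0,0,0.1],[-0.2,0.1,0],0],[[0,0,0],[0,0,0],0]]'

```text
clock: 15.1
position: [0.4585, -0.0502, 0.0999]
orientation: [-3.034, 1.569, 1.772]
ft_force: [0.7, -0.7, -0.7]
finger_gap: 0.021
```

```bash
python3 -c "
from st import *
go([.3520,-.060,.0995],5.3)"
```

```text
15.1 [ 0.4585 -0.0502  0.0999] F [ 0.7466 -0.6819 -0.6952] M [-0.0759  0.0822  0.0292] gap 0.021011329600365235 q [-0.22 -0.15  2.01  0.    1.28  1.26]
shift tool cm [  0.04 -10.69  -0.02] turn deg [ 0.05 -0.1   0.01]
```

Request:
carry_out --motion '[[[0,0,0],[-0.2,-0.3,0],0],[[0,0,0],[0,-1,0],0],[[0,0,0],[0,-1.2,0],0],[[0,0,0],[0,0,0],0]]'

```text
clock: 15.5
position: [0.4312, -0.0526, 0.1015]
orientation: [-2.45, 1.568, 2.356]
ft_force: [0.4, -0.7, -0.9]
finger_gap: 0.0208
```

```bash
python3 -c "
from st import *
go([.3520,-.060,.1015],5.3)"
```

```text
15.5 [ 0.4312 -0.0526  0.1015] F [ 0.3809 -0.6807 -0.9469] M [-0.0039  0.0229  0.0088] gap 0.020788125957565396 q [-0.24 -0.23  2.08  0.    1.29  1.24]
shift tool cm [ 0.01 -7.95 -0.  ] turn deg [ 0.08 -0.11  0.09]
```

Clear over the plate, no contact. Back out fully.

Request:
carry_out --motion '[[[0,-0.1,0.1],[0,-2,0],0],[[0,0,0],[0,-2,0],0],[[0,0,0],[0,-2,0],0],[[0,0,0],[0,-1.6,0],0],[[0,0,0],[0,0,0],0]]'

```text
clock: 16.0
position: [0.3527, -0.0598, 0.101]
orientation: [1.554, 1.57, 0.076]
ft_force: [0.5, -0.5, -1.1]
finger_gap: 0.0206
```

```bash
python3 pic.py l; python3 -c "
from st import *
go([.3540,-.321,.1015],5.3)"
```

```text
16.1 [ 0.3543 -0.0599  0.1015] F [-0.1686  0.8696 -1.0496] M [ 0.0024  0.0616 -0.0429] gap 0.02071064899806539 q [-0.31 -0.49  2.27  0.    1.35  1.17]
shift tool cm [ 0.01 -2.47 25.99] turn deg [ 0.06  0.02 -0.16]
```

View pics/l_side_z.png

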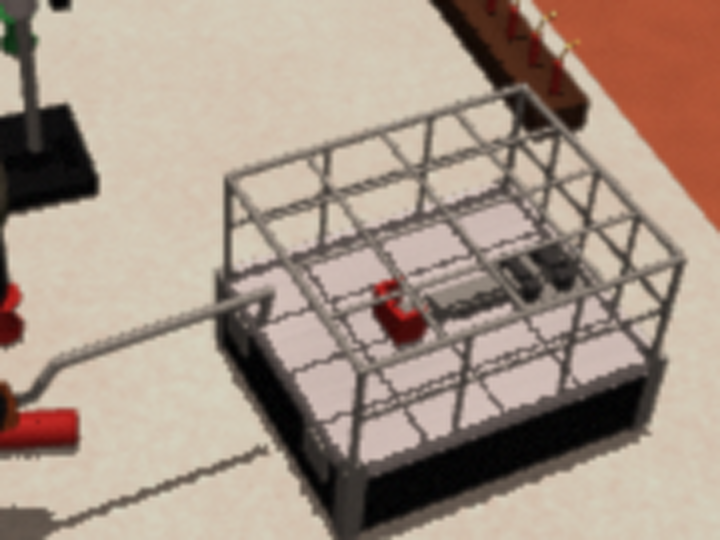

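View pics/l_scene_z.png

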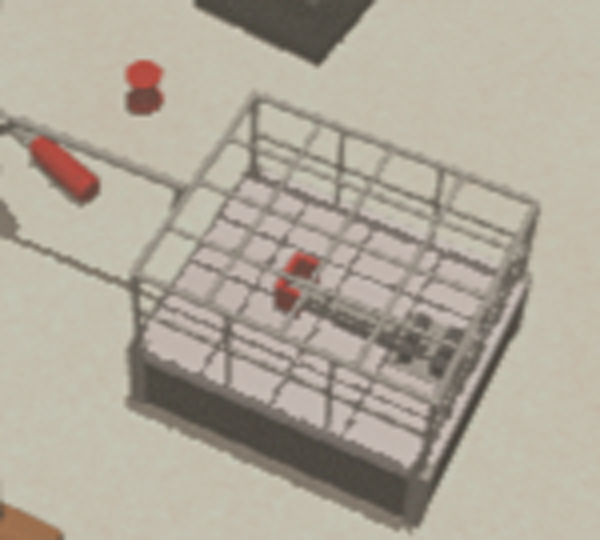

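Request:
carry_out --motion '[[[0,0,-0.1],[0,-0.3,3.2],0],[[0,0,0],[0,-0.3,3.2],0],[[0,0,0],[0,-0.3,3.2],0],[[0,0,0],[0,-0.3,3.2],0],[[0,0,0],[0,-0.3,3.2],0],[[0,0,0],[0,-0.3,3.2],0],[[0,0,0],[0,-0.3,3.2],0],[[0,0,0],[0,0,0],0]]'

```text
clock: 16.9
position: [0.3627, -0.2958, 0.1029]
orientation: [1.087, 1.561, -0.385]
ft_force: [-0.8, 0.6, -0.8]
finger_gap: 0.0211
```

```bash
python3 -c "
from st import *
go([.3540,-.325,.1015],5.3)"
```

```text
16.9 [ 0.3627 -0.2958  0.1029] F [-0.7974  0.5702 -0.8107] M [-0.0066  0.0362 -0.0453] gap 0.021132335851000772 q [-0.8  -0.14  2.    0.    1.27  0.67]
shift tool cm [ 0.15 -1.15  2.82] turn deg [ 0.38  0.25 -0.49]
```

Request:
carry_out --motion '[[[0.4,0.2,-0.4],[-0.6,0,1.4],0],[[0,0,0],[-0.6,0,1.3],0],[[0,0,0],[-0.3,2,0.1],0],[[0,0,0],[0,2,0],0],[[0,0,0],[0,2,0],0],[[0,0,0],[0,1.2,0],0],[[0,0,0],[0,0,0],0]]'

```text
clock: 17.6
position: [0.4434, -0.3182, 0.1156]
orientation: [2.838, 1.568, 1.357]
ft_force: [-1.2, 0.4, -1.2]
finger_gap: 0.0205
```

```bash
python3 -c "
from st import *
go([.4418,-.317,.115],5.3)"
```

```text
17.6 [ 0.4434 -0.3182  0.1156] F [-1.1545  0.3916 -1.2019] M [0.0255 0.108  0.0018] gap 0.020514432866851947 q [-0.72  0.07  1.77  0.    1.3   0.76]
shift tool cm [ 0.06 -0.15 -0.13] turn deg [-0.15 -0.14 -0.04]
```

Request:
carry_out --motion '[[[-0.2,-0.1,0],[0,-0.15,-0.13],0],[[0,0,0],[0,0,0],0]]'

```text
clock: 17.8
position: [0.4411, -0.3163, 0.1148]
orientation: [-2.651, 1.569, 2.156]
ft_force: [0.1, 0.3, -0.9]
finger_gap: 0.021
```

```bash
python3 -c "
from st import *
go([.4418,-.317,.0307],5.3)
import cv2
for n in ('scene','side'):
    f=arm.grab_frame(n);cv2.imwrite(f'pics/m_{n}.png',f['color'][:,:,::-1])
o=[]
for q in 'dm':
    a=cv2.imread(f'pics/{q}_scene.png')[230:290,230:290];b=cv2.imread(f'pics/{q}_side.png')[260:320,355:415]
    o.append(cv2.hconcat([cv2.resize(x,None,fx=5,fy=5,interpolation=cv2.INTER_CUBIC) for x in (a,b)]))
cv2.imwrite('pics/m1.png',cv2.vconcat(o))
"
```

```text
17.8 [ 0.4411 -0.3163  0.1148] F [ 0.0959  0.2649 -0.8866] M [-0.0442  0.0577  0.0161] gap 0.021004648738620152 q [-0.72  0.07  1.78  0.    1.3   0.76]
shift tool cm [8.41 0.07 0.09] turn deg [ 0.13 -0.1   0.05]
```

View pics/m1.png

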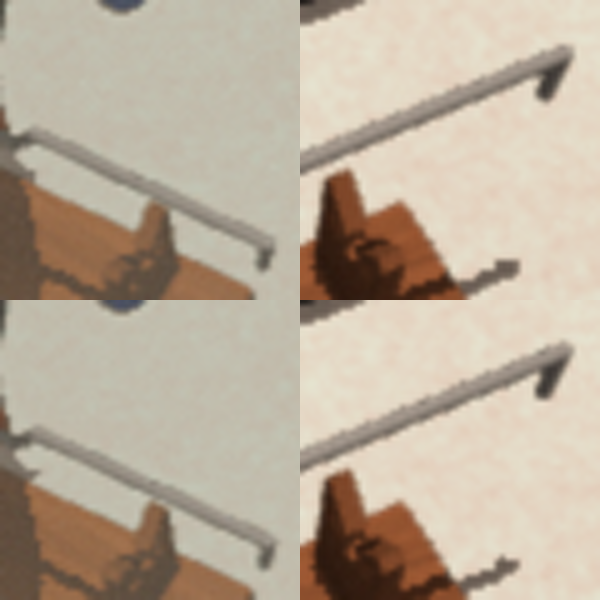

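Request:
carry_out --motion '[[[0.1,0,0],[2,0.05,0.08],0],[[0,0,0],[2,0,0],0],[[0,0,0],[1.6,0,0],0],[[0,0,0],[0.5,0,0],0],[[0,0,0],[0,0,0],0]]'

```text
clock: 18.4
position: [0.4403, -0.3191, 0.0542]
orientation: [0.833, 1.569, -0.649]
ft_force: [-0.9, 0.0, -1.9]
finger_gap: 0.021
```

```bash
python3 -c "
from st import *
go([.4418,-.317,.0307],5.3)"
```

```text
18.4 [ 0.4403 -0.3191  0.0542] F [-0.9094  0.0021 -1.9119] M [-0.0157  0.0445 -0.0022] gap 0.02100341204551155 q [-0.72  0.14  1.82  0.    1.18  0.76]
shift tool cm [ 2.35  0.17 -0.2 ] turn deg [-0.19  0.09 -0.09]
```

Request:
carry_out --motion '[[[-0.2,0.1,-0.1],[0.5,0.15,-0.2],0],[[0,0,0],[0.7,0,0],0],[[0,0,0],[0.3,0,0],0],[[0,0,0],[0,0,0],0]]'

```text
clock: 18.8
position: [0.4427, -0.318, 0.0407]
orientation: [0.792, 1.568, -0.686]
ft_force: [0.0, -0.3, -1.6]
finger_gap: 0.021
```

```bash
python3 -c "
from st import *
go([.4418,-.317,.0307],5.3)"
```

```text
18.8 [ 0.4427 -0.318   0.0407] F [ 0.0314 -0.3053 -1.5699] M [-0.0688  0.0457  0.0205] gap 0.021010082359868294 q [-0.72  0.16  1.82  0.    1.16  0.76]
shift tool cm [ 1.   -0.08 -0.12] turn deg [-0.    0.13 -0.13]
```

Request:
carry_out --motion '[[[0,0.1,-0.1],[0.4,-0.1,-0.12],0],[[0,0,0],[0.3,0,0],0],[[0,0,0],[0.2,0,0],0],[[0,0,0],[0,0,0],0]]'

```text
clock: 19.2
position: [0.4419, -0.3171, 0.0315]
orientation: [0.758, 1.569, -0.72]
ft_force: [-0.3, 0.4, -2.1]
finger_gap: 0.021
```

```bash
python3 -c "
from st import *
go([.4418,-.317,.0307],5.3)"
```

```text
19.2 [ 0.4419 -0.3171  0.0315] F [-0.2524  0.416  -2.1199] M [-0.0001  0.0503  0.0519] gap 0.020980544530493368 q [-0.72  0.17  1.83 -0.    1.14  0.76]
shift tool cm [ 0.08 -0.01 -0.01] turn deg [ 0.01  0.06 -0.06]
```

Request:
carry_out --motion '[[[0,0,0],[0.08,0,0],0],[[0,0,0],[0,0,0],0],[[0,0,0],[0,0,0],2.6],[[0,0,0],[0,0,0],3.2],[[0,0,0],[0,0,0],5],[[0,0,0],[0,0,0],8.5],[[0,0,0],[0,0,0],8.5],[[0,0,0],[0,0,0],8.5]]'

```text
clock: 20.0
position: [0.4429, -0.3179, 0.032]
orientation: [0.787, 1.567, -0.691]
ft_force: [0.2, 0.0, 0.2]
finger_gap: 0.0845
```

```bash
python3 -c "
from st import *
go([.4418,-.318,.15],5.3)"
```

```text
20.0 [ 0.4429 -0.3179  0.032 ] F [0.2354 0.0203 0.2258] M [0.0713 0.0461 0.0104] gap 0.0845019896421069 q [-0.72  0.17  1.83  0.    1.14  0.76]
shift tool cm [-11.8   -0.07   0.03] turn deg [ 0.01  0.16 -0.16]
```

Request:
carry_out --motion '[[[0,0,0],[-1.5,0,0],8.5],[[0,0,0],[-3,0,0],8.5],[[0,0,0],[-4,0,0],8.5],[[0,0,0],[-4,0,0],8.5],[[0,0,0],[-4,-2,0],8.5],[[0,0,0],[-3,-2,0],8.5],[[0,0,0],[0,-2,0],8.5],[[0,0,0],[0,0,0],8.5]]'

```text
clock: 20.8
position: [0.3803, -0.3225, 0.2428]
orientation: [0.582, 1.563, -0.895]
ft_force: [-0.1, 0.6, -0.0]
finger_gap: 0.0853
```

```bash
python3 -c "
from st import *
go([.4418,-.318,.15],5.3)
import cv2
for n in ('scene','side'):
    f=arm.grab_frame(n);cv2.imwrite(f'pics/n_{n}.png',f['color'][:,:,::-1])
f=arm.grab_frame('wrist');cv2.imwrite('pics/n_wrist.png',f['color'][:,:,::-1]);np.save('n.npy',f['cam_to_world'])
o=[]
for q in 'an':
    a=cv2.imread(f'pics/{q}_scene.png')[230:330,180:310];b=cv2.imread(f'pics/{q}_side.png')[270:380,270:420]
    cv2.imwrite(f'pics/n_{q}.png',0*a)
    o.append(cv2.hconcat([cv2.resize(x,(390,290),interpolation=cv2.INTER_CUBIC) for x in (a,b)]))
cv2.imwrite('pics/n1.png',cv2.vconcat(o))
"
```

```text
20.8 [ 0.3803 -0.3225  0.2428] F [-0.0691  0.65   -0.0016] M [-0.0146 -0.0097 -0.0197] gap 0.08527459753203118 q [-0.81 -0.16  1.75 -0.    1.54  0.67]
shift tool cm [9.31 6.13 0.08] turn deg [ 0.09  0.36 -0.24]
```

View pics/n1.png

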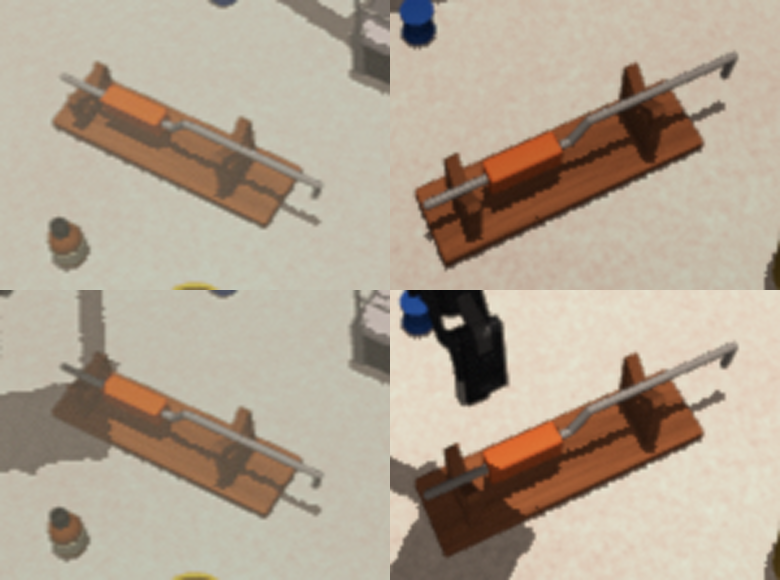

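View pics/n_side.png

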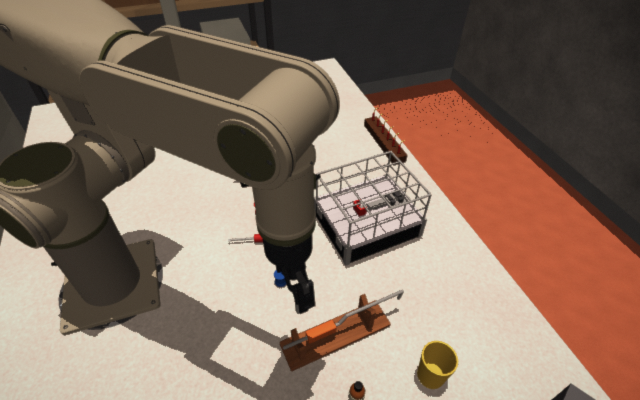

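View pics/n_wrist.png

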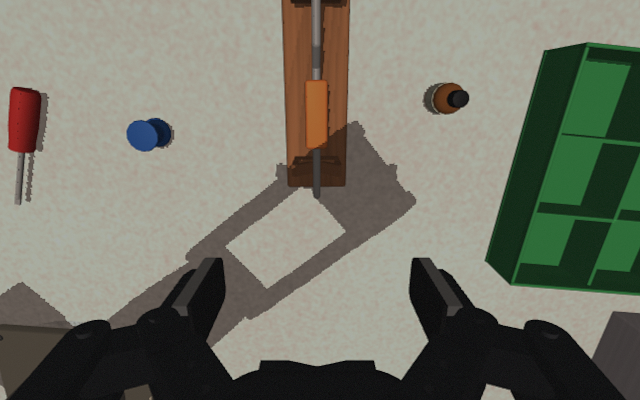

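```bash
python3 -c "
from workcell import arm
print(arm.close_job())"
```

```text
the job is handed in; nothing more can be done
None
```

The bolt is drawn against its stop and the rod is back in its rest. I handed the job in at about 21 s, and it reported no verdict.

- **Draw:** I took the rod by its handle, went in through the open front and hooked the red pull. The bolt slid at about 5–6 N and came up against its stop after about 34 mm.
- **Hold:** I kept pulling for about 1.9 s. The readings along the case ran from 12 to 15.5 N. The wrist also read up to 7 N vertically, of which about 1.4 N is the rod's weight, so the total at the hook was about 17 N at most. These are readings between moves; I did not see the force at every instant.
- **Unhooking:** I eased the hook forward and lifted it over the plate. Later pictures show the bolt still drawn, with its pull about 36–37 mm in front of the case's middle. That figure combines the first camera fix (good to about 2–3 mm) with the travel.
- **Rod:** it lies in both cradles with its hook hanging down, within about a pixel of the first pictures. The gripper is open and about 18 cm above it, and the wrist force is about zero.
- **Other things:** the bystanders I could see look unmoved. I compared most of them by eye only, and did not check the green spool at the end because the arm hid it.
- **Disagreement:** one camera measurement suggested the rod had tilted about 2° nose-down in the grip after the pull. Two later before-and-after picture pairs at matching poses showed no change, so I took it as measurement error.

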